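# Reload the relay module test fixture

## Robot

A 6-joint arm with a two-finger parallel gripper is mounted at the origin on the work surface. World frame = base frame: x ahead of the robot, y to its left, z up, the work surface at z = 0. Lengths are in m, angles in rad, forces in N, time in s.
With the tool pointing down it reaches from about 0.375 to 0.975 m from the base axis. Payload 3.8 kg.
Tool frame: the origin (TCP) lies midway between the tips of the shut fingers; the grasp point (between the pads) lies 19 mm behind it; x points along the fingers, y is the direction in which the jaws open and shut, and the axes are right-handed (so a half turn about x gives the same grasp; the last joint's range is limited). The gripper opens to 85 mm and grips with 20 to 120 N. Pads are 22 mm wide; open, the fingers measure 114 mm over their backs; the gripper's body (76 mm by 85 mm) begins 54 mm behind the grasp point. The pads swing forward as they close: fully open they stand 13 mm farther back than shut.
Start: joints at [-0.037, 0.264, 1.604, -0, 1.274, -0.037], TCP at [0.675, -0, 0.231] pointing down, gripper open.
Joint ranges: [-2.63, 2.63], [-0.94, 2.18], [0.31, 2.57], [-1.31, 4.45], [0, 2.66], [-2.55, 2.55]. Speed limits (rad/s): [2.57, 2.57, 3.14, 3.14, 3.14, 3.14].

## Interface

Orientations are given as a rotation vector (axis times angle).
In Python, from workcell import read_state, read_camera, get_calibration, finish_job gives the robot as it stands. The module is installed in compiled form; this text tells all that it offers.
- The arm moves only by the shell command python3 -m creep 'ROWS' [FORCE]. ROWS is JSON, a list of rows, each a list of 3 entries, a list of its own where there are three numbers: the closure in counts, from 0 (fully open) to 255 (shut), then the shift along the world's x, y, z in mm, then the turn about the world's z in rad. In form: [[hand, [tx, ty, tz], spin], ...]. A call has exactly 8 rows; each row shifts and turns the commanded pose from where the row before left it; what a row does not reach is not made up. A row lasts 1/12 s, in which the tool goes at most 41.7 mm and 7.16 degrees, less where a joint would pass 70% of its speed; a pose out of reach is approached as far as the arm can. A call is refused whole if a number of a shift passes 41.7 or a number of a turn 0.125, either way. A call with a gripper value outside its range is refused whole. The fingers move at their own pace and stop on an object; FORCE is the grip in N (left out, the last holds). Time passes only in rows, so rows that do not move let the fingers close, or fill a call up. It gives the time, the measured TCP pose, the force and the opening at its end, in the units of the state.
- read_state(): the state, without advancing time (a new reading comes with each control period).
- read_camera(name): name is "scene" or "side" or "wrist"; returns (picture, depth): 420x560x3 uint8, blue, green, red; 420x560 float32, m along the optical axis (not along the pixel's ray), 0 where there is no reading.
- get_calibration(name): a dict with "K" (3x3 intrinsics, pixels), "eye" and "orientation" of the camera in the world. Camera axes: x right, y down, z forward; pixel columns grow to the right and rows downward; lengths in m; the calibration is good to about 2 mm. A picture is of the moment at which its call begins: read the wrist's pose just before it. get_calibration takes no time and is no camera call; for the wrist camera it gives the pose at the moment of the call.
- finish_job(): hands the job in, once; it reports no verdict.
The state is a dict: "time": time; "q": joint angles; "joint_vel": joint speeds; "joint_torque": joint torques, N m; "tool_pos": TCP position; "tcp_rot": TCP orientation; "wrist_force": force on the tool from outside, world axes, zero at the start; "torque": the same for the moment, N m; "width": opening from 0.0 (shut) to 1.0 (fully open).
Only numpy, scipy, OpenCV 4.12 (cv2) and the standard library are available. Lean on these libraries where they do the work, as an engineer would, in place of code of your own. Each camera call takes 0.05 s, during which the arm holds its last target.

## Task

First move the load lever down to its red off mark, then move both orange failed modules from the test fixture to the red reject bin and seat every blue module flat in a nest of its own, whichever nests are free, with the lever still off. Then swing the retaining bar over them until it is fully home in its catch, and last of all set the load lever to the mark for the number of blue modules in the fixture (third white mark from the red one for three, and so on). Leave the screwdriver, tape roll and bottle alone.

Things in the scene. Friction and masses are not known exactly. Their poses are not given: they have to be found in the camera images.
- fixture: Fixed aluminium test fixture, base 85 (x) x 330 (y) x 6 mm; origin at the centre of its underside. Five nests in a row at x = 0, y = -92, -46, 0, 46, 92 mm, each 54 (x) x 42 (y) mm inside, floor at z = 6 mm, black walls 4 mm thick up to z = 16 mm. A seated module has its x along the fixture's x (either way round). Post of the bar at y = 140 mm, red catch at y = -142 mm, 71 mm high.
- nest2 (a point): Centre of the floor of the middle nest, 6 mm above the bench; frame parallel to the fixture's.
- bar (a joint): Angle of the steel retaining bar, rad: 0 is closed, lying across the row with its end home in the red catch (hard stop); it grows to 1.7 as the bar swings open, horizontally, away from the robot towards the fixture's +x. Stays where it is left (stiff pivot).
- bar_hinge (a point): Pivot of the retaining bar, on its upright axis at the bar's mid-height, 53 mm above the bench. The bar is 16 mm wide and 10 mm thick (48 to 58 mm above the bench) and reaches 285 mm from here.
- bar_knob (a point): Red upright round knob on top of the bar, 18 mm diameter, from 58 to 92 mm above the bench, 130 mm from the pivot; this point is on its axis 75 mm above the bench.
- load_lever (a joint): Angle of the load lever, rad: 0 is off (red mark, leaning 0.75 rad to the unit's -x, towards the robot); it grows as the lever swings to the unit's +x, with one white mark each 0.28 rad: first mark (1 module) 0.28, 2: 0.56, 3: 0.84, 4: 1.12, 5: 1.40; stop at 1.5. Stays where it is left.
- lever_ball (a point): Centre of the yellow ball on the load lever, 25 mm diameter, 85 mm from the lever's pivot, on a 10 mm shaft. The frame turns with the lever; its y is the pivot axis.
- lever_pivot (a point): Pivot of the load lever, 45 mm above the bench, in the middle of the grey lever unit; pivot axis along the unit's y.
- lever_unit: Grey lever unit fixed to the bench, 100 (x) x 64 (y) x 40 mm; origin at the centre of its underside. Two black quadrant discs of 56 mm radius stand 22 mm either side of the lever and carry one red and five white marks.
- reject_bin: Red open bin fixed to the bench, 130 x 130 x 35 mm outside, walls and floor 4 mm; origin at the centre of its underside.
- faulty1: A failed relay module: like the others but with an orange upper half, 48 (x) x 36 (y) x 36 (z) mm, 120 g, sitting in one of the nests at the start; origin at the centre of its underside, z up.
- faulty2: A failed relay module: like the others but with an orange upper half, 48 (x) x 36 (y) x 36 (z) mm, 120 g, sitting in one of the nests at the start; origin at the centre of its underside, z up.
- mod1: Relay module with a blue upper half and black lower half, 48 (x) x 36 (y) x 36 (z) mm, 120 g; origin at the centre of its underside, z up. Already seated in one of the nests at the start.
- screwdriver: Screwdriver lying on the bench, 180 mm long; bystander, leave alone.
- tape_roll: Yellow tape roll lying flat, 84 mm diameter, 22 mm high; bystander, leave alone.
- flux_bottle: White bottle with red cap, 44 mm diameter, 100 mm high, standing; bystander, leave alone.
- mod2: Relay module with a blue upper half and black lower half, 48 (x) x 36 (y) x 36 (z) mm, 120 g; origin at the centre of its underside, z up. On the bench at the start; may be absent.
- mod3: Relay module with a blue upper half and black lower half, 48 (x) x 36 (y) x 36 (z) mm, 120 g; origin at the centre of its underside, z up. On the bench at the start; may be absent.
- mod4: Relay module with a blue upper half and black lower half, 48 (x) x 36 (y) x 36 (z) mm, 120 g; origin at the centre of its underside, z up. On the bench at the start; may be absent.
- mod5: Relay module with a blue upper half and black lower half, 48 (x) x 36 (y) x 36 (z) mm, 120 g; origin at the centre of its underside, z up. On the bench at the start; may be absent.
There are look-alikes about, which are no part of the job. Leave any turquoise or yellow look-alike of the mod4 alone.

How it is judged:
By the outcome, as a careful person would: the job done as asked, in the order asked, and still so for the second after the job is handed in, with the robot touching nothing.
Of mod2, mod3, mod4, mod5 only 2 to 4 are there at a start; the rules pass over those that are not, and their reading is None.
At some moment in a run one of mod2, mod3, mod4, mod5 may be knocked a few centimetres aside while the robot is not near it.
It also fails if it takes over 210 s, if anything falls off the work surface, if the arm or the gripper's body presses on something with over 40 N, if the wrist force passes 120 N, or if a joint passes its speed limit or range.

## Working session

There is one attempt and no reset: what is moved stays moved. The work goes in short steps, Python scripts to look and compute and a shell command to move; the robot and the scene stay as the last step left them, time stands still between calls to the robot, and variables do not carry over. Pictures are saved under pics/ and viewed, and the job is handed in when it is done.

```bash
mkdir -p pics; ls; cat > h.py <<'E'
import numpy as np, cv2
from workcell import *
def snap(n,tag):
    c=get_calibration(n); im,d=read_camera(n); cv2.imwrite(f'pics/{tag}.png',im); np.savez(f'pics/{tag}.npz',im=im,d=d,K=c['K'],eye=c['eye'],o=c['orientation']); return c,im,d
E
python3 - <<'E'
from h import *
s=read_state(); print(s['time'],s['tool_pos'],s['tcp_rot'],s['width'])
for n in ['scene','side','wrist']:
    c,im,d=snap(n,n+'0'); print(n,c)
E
```

```text
pics
0.0 [6.74256675e-01 3.46478512e-05 2.29931507e-01] [ 1.20817461  1.21097245 -1.21084525] 0.9977018717139352
scene {'K': array([[410.95692513,   0.        , 276.3298063 ],
       [  0.        , 410.95692513, 204.11643296],
       [  0.        ,   0.        ,   1.        ]]), 'eye': array([1.03480713, 0.64540688, 0.88818429]), 'orientation': array([-0.85396021, -2.49915686,  1.09918373])}
side {'K': array([[501.92620983,   0.        , 281.61978873],
       [  0.        , 501.92620983, 215.929673  ],
       [  0.        ,   0.        ,   1.        ]]), 'eye': array([-0.2231691 , -0.87807727,  0.83928877]), 'orientation': array([-2.04720831,  0.78318487, -0.40422606])}
wrist {'K': array([[365.65598538,   0.        , 283.69051323],
       [  0.        , 365.65598538, 210.26259456],
       [  0.        ,   0.        ,   1.        ]]), 'eye': array([0.67419779, 0.06842878, 0.37277655]), 'orientation': array([ 2.86667146e+00,  6.89312450e-04, -2.66459356e-03])}
```

View pics/scene0.png

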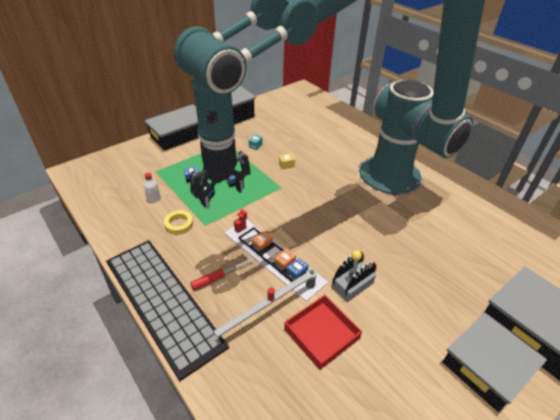

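View pics/side0.png

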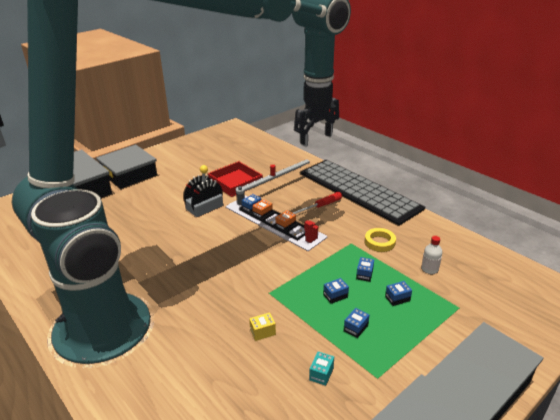

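View pics/wrist0.png

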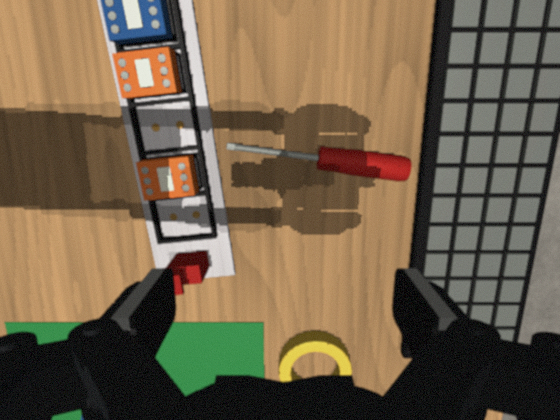

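The scene view has the arm over the green mat. The fixture runs from (240,225) to (315,290), the lever ball is at (357,256) and the bin at (322,330).

In the side view, four blue modules lie on the mat at (366,268), (336,290), (398,292) and (356,321). The yellow look-alike is at (262,325) and the turquoise one at (321,367). Seated in the fixture are one blue at (252,203) and oranges at (263,208) and (287,220). That makes 5 blue modules for 5 nests.

```bash
cat >> h.py <<'E'
from scipy.spatial.transform import Rotation as R
def load(tag): return np.load(f'pics/{tag}.npz')
def ray(z,u,v):
    d=R.from_rotvec(z['o']).as_matrix()@np.linalg.solve(z['K'],[u,v,1.]); return z['eye'],d
def onplane(z,u,v,h):
    e,d=ray(z,u,v); return e+d*(h-e[2])/d[2]
def proj(z,p):
    c=R.from_rotvec(z['o']).as_matrix().T@(np.array(p)-z['eye']); q=z['K']@c; return q[:2]/q[2]
def tri(a,ua,b,ub):
    e1,d1=ray(a,*ua);e2,d2=ray(b,*ub)
    d1=d1/np.linalg.norm(d1);d2=d2/np.linalg.norm(d2)
    t=np.linalg.lstsq(np.c_[d1,-d2],e2-e1,rcond=None)[0]
    p,q=e1+d1*t[0],e2+d2*t[1]; return (p+q)/2,np.linalg.norm(p-q)
def cloud(z):
    h,w=z['d'].shape; u,v=np.meshgrid(np.arange(w),np.arange(h))
    r=np.stack([u,v,np.ones_like(u)],-1).astype(float)@np.linalg.inv(z['K']).T*z['d'][...,None]
    return r@R.from_rotvec(z['o']).as_matrix().T+z['eye']
RNG=dict(blue=((105,120,50),(128,255,255)),orange=((5,170,120),(15,255,255)),red=((0,170,80),(4,255,255)),yellow=((22,120,120),(34,255,255)),turq=((80,100,80),(98,255,255)))
def blobs(z,col,amin=30):
    m=cv2.inRange(cv2.cvtColor(z['im'],cv2.COLOR_BGR2HSV),*[np.array(x,np.uint8) for x in RNG[col]])
    if col=='red': m|=cv2.inRange(cv2.cvtColor(z['im'],cv2.COLOR_BGR2HSV),(174,170,80),(180,255,255))
    m=cv2.morphologyEx(m,cv2.MORPH_CLOSE,np.ones((5,5)))
    n,l,s,c=cv2.connectedComponentsWithStats(m)
    return [(c[i],s[i],l==i) for i in range(1,n) if s[i][4]>=amin]
E
python3 - <<'E'
from h import *
for t in ['scene0','side0','wrist0']:
    z=load(t); P=cloud(z)
    for col in RNG:
        for c,s,m in blobs(z,col):
            q=P[m&(z['d']>0)]
            if len(q)==0 or not(0.2<np.median(q[:,0])<1.1) or abs(np.median(q[:,1]))>.7: continue
            print(t,col,c.round(),s[4],np.median(q,0).round(3),'zmax',np.percentile(q[:,2],95).round(3))
for t in ['scene0','side0']:
    z=load(t)['im']; 
z=load('scene0')['im'];cv2.imwrite('pics/c1.png',cv2.resize(z[230:300,290:400],None,fx=7,fy=7,interpolation=2))
z=load('side0')['im'];cv2.imwrite('pics/c2.png',cv2.resize(z[150:250,170:350],None,fx=4.4,fy=4.4,interpolation=2))
E
```

```text
scene0 blue [232. 179.] 33 [ 0.482 -0.273  0.032] zmax 0.306
scene0 blue [297. 272.] 95 [0.569 0.159 0.039] zmax 0.044
scene0 orange [263. 243.] 73 [0.578 0.023 0.039] zmax 0.043
scene0 orange [283. 263.] 49 [0.578 0.115 0.039] zmax 0.043
scene0 red [240. 221.] 137 [ 0.577 -0.081  0.045] zmax 0.07
scene0 red [208. 279.] 219 [0.751 0.024 0.022] zmax 0.027
scene0 red [271. 293.] 44 [0.681 0.195 0.089] zmax 0.093
scene0 red [322. 331.] 3026 [0.614 0.312 0.006] zmax 0.034
scene0 yellow [286. 163.] 116 [ 0.272 -0.243  0.025] zmax 0.037
scene0 yellow [178. 222.] 388 [ 0.713 -0.217  0.02 ] zmax 0.024
scene0 yellow [356. 255.] 73 [0.471 0.26  0.137] zmax 0.142
scene0 yellow [526. 338.] 158 [0.282 0.621 0.052] zmax 0.06
scene0 yellow [474. 379.] 160 [0.452 0.601 0.041] zmax 0.05
scene0 turq [256. 143.] 67 [ 0.289 -0.405  0.03 ] zmax 0.037
side0 blue [249. 203.] 89 [0.53  0.134 0.041] zmax 0.045
side0 blue [365. 268.] 174 [ 0.561 -0.291  0.036] zmax 0.04
side0 blue [336. 289.] 261 [ 0.452 -0.299  0.035] zmax 0.04
side0 blue [398. 292.] 280 [ 0.555 -0.402  0.036] zmax 0.039
side0 blue [356. 321
[... 364 characters left out ...]
1 -0.098  0.045] zmax 0.072
side0 red [435. 240.] 54 [ 0.712 -0.384  0.1  ] zmax 0.102
side0 yellow [203. 168.] 40 [0.462 0.249 0.137] zmax 0.143
side0 yellow [380. 239.] 511 [ 0.705 -0.226  0.021] zmax 0.026
side0 yellow [263. 326.] 480 [ 0.252 -0.27   0.035] zmax 0.039
side0 turq [321. 368.] 469 [ 0.26  -0.433  0.036] zmax 0.04
wrist0 blue [139.  22.] 1618 [0.558 0.136 0.042] zmax 0.043
wrist0 orange [146.  72.] 1606 [0.557 0.098 0.042] zmax 0.043
wrist0 orange [167. 178.] 1202 [0.569 0.007 0.042] zmax 0.043
wrist0 red [367. 163.] 2021 [0.754 0.017 0.024] zmax 0.027
wrist0 red [187. 277.] 529 [ 0.579 -0.088  0.047] zmax 0.066
wrist0 yellow [313. 358.] 1239 [ 0.705 -0.199  0.022] zmax 0.024
```

```bash
python3 - <<'E'
from h import *
a,b=load('scene0'),load('side0')
f=lambda z,u0:min(blobs(z,'yellow'),key=lambda t:np.hypot(*(t[0]-u0)))[0]
ua,ub=f(a,(356,255)),f(b,(203,168))
print('ball',tri(a,ua,b,ub),ua,ub)
# bar knob
g=lambda z,u0:min(blobs(z,'red'),key=lambda t:np.hypot(*(t[0]-u0)))[0]
print('knob',tri(a,g(a,(271,293)),b,g(b,(272,169))))
# lever unit cloud
for z in (a,b):
    P=cloud(z);m=(z['d']>0)&(P[...,2]>.036)&(P[...,2]<.105)&(abs(P[...,0]-.45)<.08)&(abs(P[...,1]-.26)<.07)
    q=P[m]; print(len(q),q.min(0),q.max(0)); m2=abs(q[:,2]-.04)<.002; q2=q[m2]; print(len(q2),cv2.minAreaRect(q2[:,:2].astype(np.float32)))
w=load('wrist0')['im'];cv2.imwrite('pics/c3.png',cv2.resize(w[0:300,80:260],None,fx=2,fy=2))
E
```

```text
ball (array([0.46640735, 0.25706691, 0.13100041]), np.float64(0.00021782587475545595)) [356.10958904 254.76712329] [203.375 168.25 ]
knob (array([0.67608846, 0.19009007, 0.07723707]), np.float64(0.0004634889805627844))
1025 [0.39873721 0.22631286 0.03602404] [0.51150595 0.29003204 0.104398  ]
260 ((0.45569273829460144, 0.2618958652019501), (0.06290027499198914, 0.10540460050106049), 84.90274810791016)
909 [0.39517134 0.21646086 0.03604155] [0.51066845 0.28328572 0.10480354]
82 ((0.45194464921951294, 0.24307727813720703), (0.05318624898791313, 0.1152346059679985), 79.22044372558594)
```

View pics/c1.png

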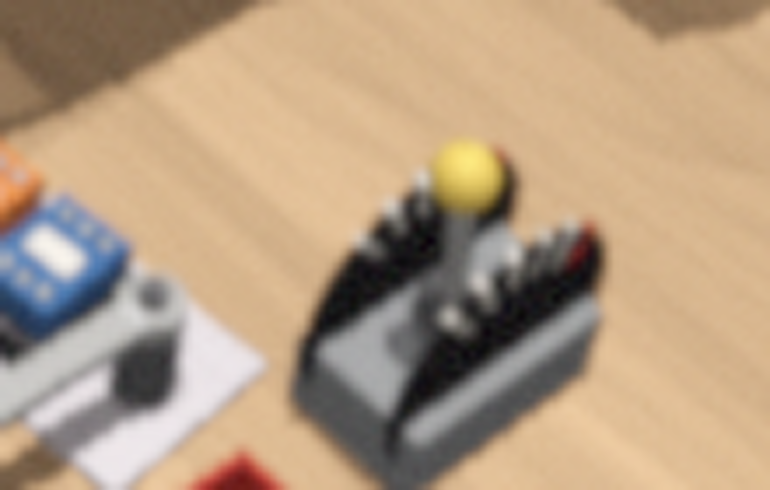

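View pics/c2.png

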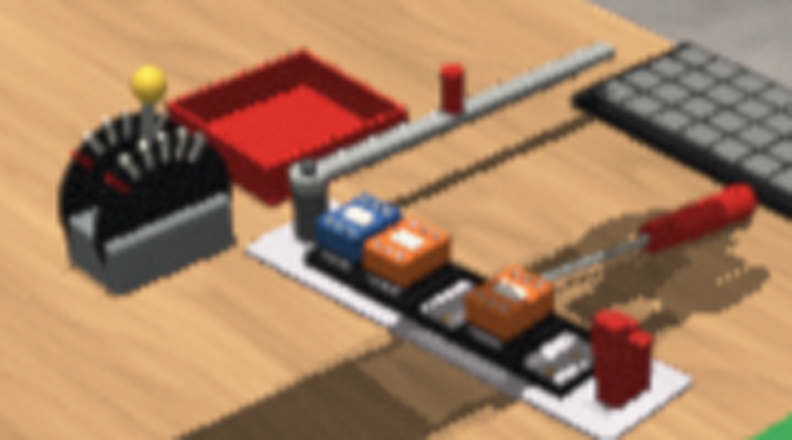

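```bash
python3 -m creep '[[0,[-20,20,10],0],[0,[-20,20,10],0],[0,[-20,20,10],0],[0,[-20,20,10],0],[0,[-20,20,10],0],[0,[-20,20,10],0],[0,[-20,20,10],0],[0,[0,0,0],0]]'; python3 - <<'E'
from h import *
s=read_state(); print(s['tool_pos'],s['tcp_rot'])
snap('wrist','w1'); snap('side','side1')
E
```

```text
time: 0.82
tool_pos: [0.5328, 0.1432, 0.3038]
tcp_rot: [1.21, 1.211, -1.204]
wrist_force: [0.3, -0.5, -0.3]
width: 1.001
[0.53282761 0.14320418 0.30381189] [ 1.20976556  1.21131711 -1.20425909]
```

View pics/w1.png

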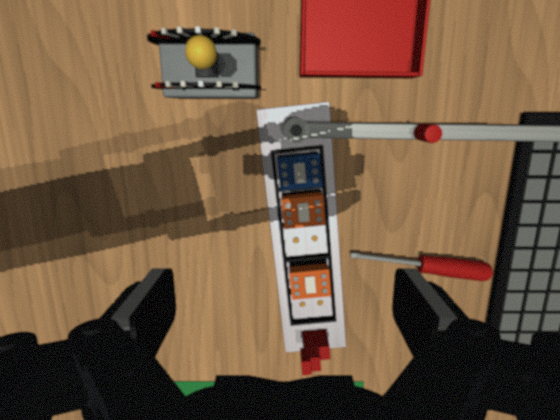

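The wrist view shows the fixture upright and central: blue module (300,172), oranges (303,211) and (310,282), catch (315,350), bar hinge (295,128) and knob (429,132). The lever ball is at (201,52).

```bash
python3 - <<'E'
from h import *
z=load('w1');P=cloud(z);ok=z['d']>0
def rect(lo,hi,x0,x1,y0,y1):
    m=ok&(P[...,2]>lo)&(P[...,2]<hi)&(P[...,0]>x0)&(P[...,0]<x1)&(P[...,1]>y0)&(P[...,1]<y1)
    m=cv2.morphologyEx(m.astype(np.uint8),cv2.MORPH_OPEN,np.ones((3,3)))
    q=P[m>0]; r=cv2.minAreaRect(q[:,:2].astype(np.float32)); print(lo,len(q),np.round(r[0],4),np.round(r[1],4),round(r[2],2),np.median(q[:,2]).round(4))
print('bench z',np.median(P[200:300,60:120,2]))
rect(.004,.03,.46,.66,-.12,.22)
rect(.012,.045,.49,.64,-.08,.20)
rect(.034,.05,.49,.64,-.07,.20)
rect(.012,.05,.38,.54,.20,.35)
rect(.036,.046,.38,.54,.20,.35)
rect(.02,.045,.52,.75,.23,.45)
hsv=cv2.cvtColor(z['im'],cv2.COLOR_BGR2HSV)
# base by white mask on plane 6mm
m=((hsv[...,1]<45)&(hsv[...,2]>130)).astype(np.uint8); m[:, :250]=0;m[:,350:]=0;m[:100]=0;m[360:]=0
m=cv2.morphologyEx(m,cv2.MORPH_OPEN,np.ones((3,3)))
vs,us=np.nonzero(m); q=np.array([onplane(z,u,v,.006)[:2] for u,v in zip(us,vs)],np.float32)
r=cv2.minAreaRect(q); print('base white',r); print(cv2.boxPoints(r))
for col in ['blue','orange','yellow','red']:
    for c,s,m in blobs(z,col,60): 
        u,v=c; print(col,c.round(1),s[4],onplane(z,u,v,.042).round(4), P[m][:,2].max().round(3), cv2.minAreaRect(np.argwhere(m)[:,::-1].astype(np.float32))[1:])
im=z['im'];cv2.imwrite('pics/c4.png',cv2.resize(im[20:110,130:280],None,fx=5,fy=5,interpolation=2))
E
```

```text
bench z 0.0003681430209769576
0.004 11291 [0.5867 0.0534] [0.1394 0.3302] 6.13 0.0067
0.012 6359 [0.5834 0.0452] [0.1081 0.2501] 6.18 0.0416
0.034 3889 [0.5572 0.0733] [0.048  0.1747] 6.14 0.0424
0.012 3851 [0.4528 0.2489] [0.11   0.0529] 0.09 0.0401
0.036 3549 [0.4526 0.2489] [0.1001 0.0529] 0.09 0.04
0.02 1488 [0.6148 0.2829] [0.075  0.1304] 89.51 0.0343
base white ((0.571121335029602, 0.05176752060651779), (0.10677459090948105, 0.33005499839782715), 6.1887736320495605)
[[ 0.50025445  0.21007785]
 [ 0.5358359  -0.11805361]
 [ 0.6419882  -0.10654281]
 [ 0.60640675  0.22158864]]
blue [300.  171.7] 819 [0.5512 0.143  0.042 ] 0.447 ((32.57730484008789, 41.9639892578125), 83.6598129272461)
orange [287.6 204.9] 70 [0.5376 0.1046 0.042 ] 0.045 ((13.0, 12.0), 90.0)
orange [311.2 282.7] 647 [0.5669 0.0069 0.042 ] 0.447 ((25.97047233581543, 39.9009895324707), 84.2894058227539)
yellow [199.7  51.3] 727 [0.4465 0.2671 0.042 ] 0.447 ((31.0, 28.0), 90.0)
red [360.   37.5] 8977 [0.61   0.2806 0.042 ] 0.447 ((76.0, 129.0), 90.0)
red [431.8 133.2] 240 [0.6937 0.1855 0.042 ] 0.094 ((17.0, 16.0), 90.0)
red [456.2 267.9] 1195 [0.7409 0.0268 0.042 ] 0.447 ((71.63273620605469, 17.974266052246094), 7.594643592834473)
red [315.3 360.3] 388 [ 0.5748 -0.1039  0.042 ] 0.447 ((17.215192794799805, 36.499969482421875), 48.8140754699707)
```

View pics/c4.png

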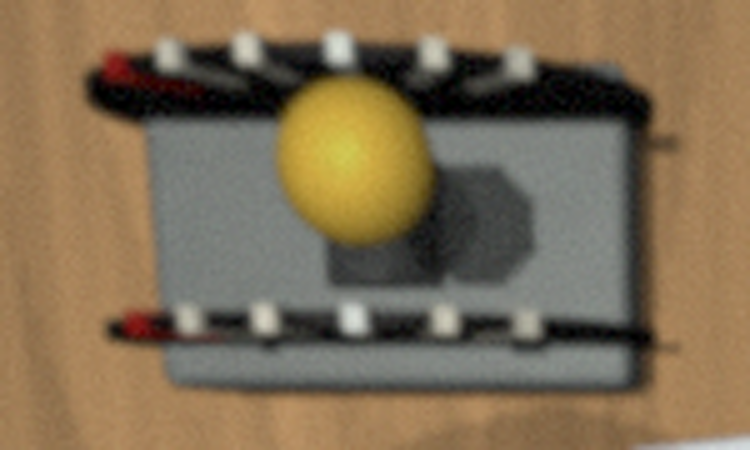

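Fixture: centre (0.560, 0.0505), yaw 0.107, with the oranges in nests 1 and 3 and a blue in nest 4. Lever pivot: about (0.4526, 0.2545).

What could be taken for the ball: the yellow cubes and tape roll at side (262,325) and (380,239). The ball is the one on a stalk at wrist (200,51), and the crop confirms it. I'll grip it across the pivot axis.

```bash
python3 -m creep '[[0,[-8,14,-10],0.112],[0,[-8,14,-10],0.112],[0,[-8,14,-10],0.112],[0,[-8,14,-10],0.112],[0,[-8,14,-10],0.112],[0,[-8,14,-10],0.112],[0,[-8,14,-10],0.112],[0,[-8,14,-10],0.112]]' 20; python3 -m creep '[[0,[0,0,-8],0.112],[0,[0,0,-8],0.112],[0,[0,0,-8],0.112],[0,[0,0,-8],0.112],[0,[0,0,-8],0.112],[0,[0,0,-8],0.112],[0,[0,0,0],0],[0,[0,0,0],0]]'; python3 - <<'E'
from h import *
s=read_state(); print(s['tool_pos'],s['tcp_rot'],s['q']); T=R.from_rotvec(s['tcp_rot']).as_matrix(); print(T)
c,im,d=snap('wrist','w2'); z=load('w2')
for c,st,m in blobs(z,'yellow',60): print(c,st[4],onplane(z,*c,.13))
E
```

```text
time: 1.58
tool_pos: [0.4711, 0.2516, 0.2196]
tcp_rot: [0.524, 1.507, -0.526]
wrist_force: [1.0, 0.8, 0.8]
width: 1.0
time: 2.25
tool_pos: [0.4709, 0.251, 0.1719]
tcp_rot: [0.004, 1.573, -0.007]
wrist_force: [-0.7, 0.6, 0.0]
width: 0.996
[0.47088478 0.25099456 0.17190774] [ 0.00426779  1.57311633 -0.00655352] [ 4.43238333e-01  4.47271349e-02  1.96850955e+00 -3.38956185e-04
  1.13108313e+00 -1.12052641e+00]
[[-0.00233207  0.00688512  0.99997358]
 [-0.00144665  0.99997523 -0.00688851]
 [-0.99999623 -0.00146268 -0.00232205]]
```

View pics/w2.png

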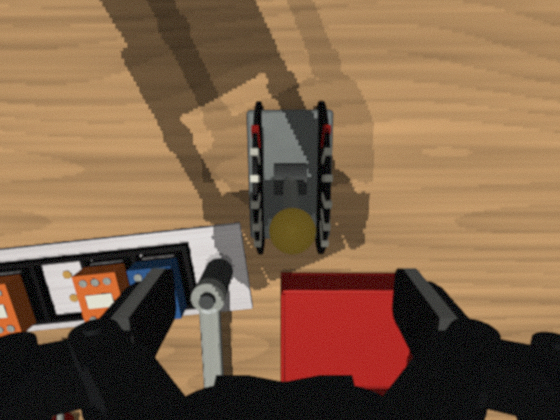

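The ball is at (292,231), shaded, between the two discs. The unit's long axis looks parallel to world x.

```bash
python3 - <<'E'
from h import *
z=load('w2');P=cloud(z)
hsv=cv2.cvtColor(z['im'],cv2.COLOR_BGR2HSV); print(hsv[231,292],P[231,292])
m=cv2.inRange(hsv,(18,120,40),(32,255,255)); m[:190]=0;m[270:]=0;m[:,:262]=0;m[:,318:]=0
c=cv2.minEnclosingCircle(max(cv2.findContours(m,0,2)[0],key=cv2.contourArea)); print(c,onplane(z,*c[0],.129))
m=(z['d']>0)&(abs(P[...,2]-.04)<.003)&(abs(P[...,0]-.4526)<.07)&(abs(P[...,1]-.2544)<.05)
print(cv2.minAreaRect(P[m][:,:2].astype(np.float32)))
E
```

```text
[ 23 165 110] [0.4615923  0.25491095 0.1407898 ]
((292.3158874511719, 231.21511840820312), 23.98287010192871) [0.46573339 0.25530561 0.129     ]
((0.45353662967681885, 0.2547694444656372), (0.06391867995262146, 0.10880762338638306), 89.93421173095703)
```

```bash
python3 -m creep '[[0,[-5,4,-10],0],[0,[0,0,-10],0],[0,[0,0,-10],0],[0,[0,0,-10],0],[0,[0,0,-10],0],[0,[0,0,-9],0],[0,[0,0,0],0],[0,[0,0,0],0]]'; python3 -m creep '[[180,[0,0,0],0],[180,[0,0,0],0],[180,[0,0,0],0],[255,[0,0,0],0],[255,[0,0,0],0],[255,[0,0,0],0],[255,[0,0,0],0],[255,[0,0,0],0]]' 25
```

```text
time: 2.97
tool_pos: [0.4654, 0.2557, 0.1132]
tcp_rot: [0.002, 1.573, -0.003]
wrist_force: [0.7, -0.3, 0.6]
width: 1.003
time: 3.63
tool_pos: [0.4663, 0.2554, 0.1149]
tcp_rot: [0.001, 1.57, -0.003]
wrist_force: [-0.1, -4.3, 5.3]
width: 0.269
```

```bash
python3 -m creep '[[255,[-7,1,1],0],[255,[-6,0,0],0],[255,[-8,0,0],0],[255,[-8,0,-1],0],[255,[-8,0,-2],0],[255,[-7,0,-3],0],[255,[-7,0,-3],0],[255,[0,0,0],0]]'; python3 -m creep '[[255,[-7,0,-3],0],[255,[-7,0,-5],0],[255,[-6,0,-5],0],[255,[0,0,0],0],[255,[0,0,0],0],[255,[0,0,0],0],[255,[0,0,0],0],[255,[0,0,0],0]]';python3 - <<'E'
from h import *
snap('side','s2')
im=load('s2')['im'];cv2.imwrite('pics/c5.png',cv2.resize(im[120:240,140:300],None,fx=5,fy=5,interpolation=2))
z=snap('wrist','w3')
E
```

```text
time: 4.3
tool_pos: [0.4131, 0.2555, 0.1056]
tcp_rot: [-0.0, 1.573, -0.004]
wrist_force: [-2.4, -4.9, 4.2]
width: 0.271
time: 4.97
tool_pos: [0.3933, 0.2555, 0.0922]
tcp_rot: [-0.0, 1.574, -0.005]
wrist_force: [-2.3, -6.5, 0.6]
width: 0.27
```

View pics/c5.png

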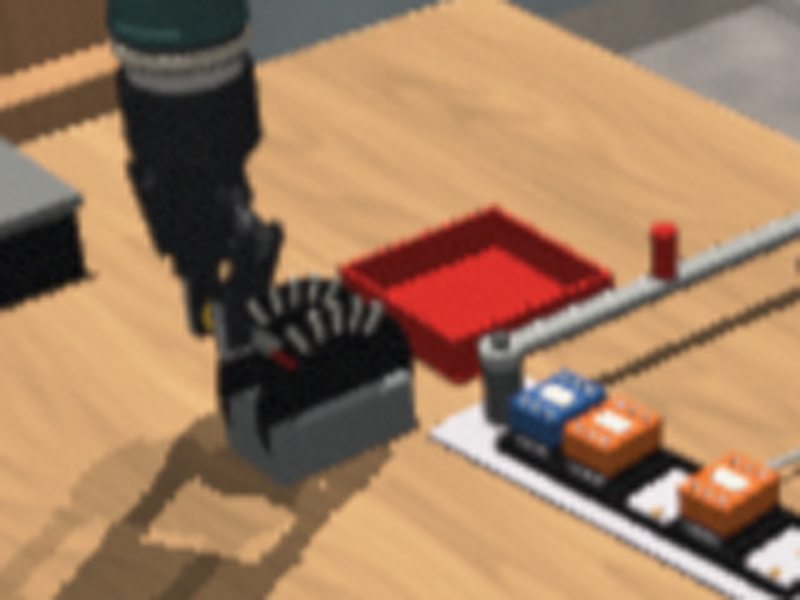

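View pics/w3.png

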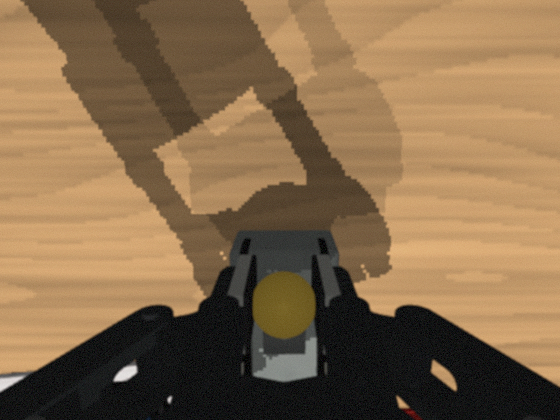

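```bash
python3 -m creep '[[255,[-2,0,-1],0],[255,[-1,0,-1],0],[255,[0,0,0],0],[255,[0,0,0],0],[255,[0,0,0],0],[255,[0,0,0],0],[255,[0,0,0],0],[255,[0,0,0],0]]'; python3 - <<'E'
from h import *
for t in ['w3']:
    z=load(t);hsv=cv2.cvtColor(z['im'],cv2.COLOR_BGR2HSV);m=cv2.inRange(hsv,(18,120,40),(32,255,255)); m[:265]=0;m[350:]=0;m[:,:245]=0;m[:,325:]=0
    c=cv2.minEnclosingCircle(max(cv2.findContours(m,0,2)[0],key=cv2.contourArea)); print(c,onplane(z,*c[0],.107))
E
```

```text
time: 5.73
tool_pos: [0.3915, 0.2555, 0.0906]
tcp_rot: [-0.0, 1.572, -0.004]
wrist_force: [0.3, -7.6, 0.2]
width: 0.269
((283.2704772949219, 304.5), 33.56427001953125) [0.39870534 0.25514697 0.107     ]
```

```bash
python3 -m creep '[[0,[0,0,0],0],[0,[0,0,0],0],[0,[0,0,0],0],[0,[0,0,0],0],[0,[0,0,0],0],[0,[0,0,12],0],[0,[0,0,12],0],[0,[0,0,12],0]]'; python3 -m creep '[[0,[4,0,15],0],[0,[4,0,15],0],[0,[4,0,15],0],[0,[4,0,10],0],[0,[4,0,0],0],[0,[4,0,0],0],[0,[0,0,0],0],[0,[0,0,0],0]]';python3 - <<'E'
from h import *
print(read_state()['tool_pos'])
z=snap('wrist','w4'); snap('side','s4');snap('scene','sc4')
im=load('w4')['im'];cv2.imwrite('pics/c6.png',cv2.resize(im[120:340,180:400],None,fx=2.5,fy=2.5,interpolation=2))
im=load('s4')['im'];cv2.imwrite('pics/c7.png',cv2.resize(im[140:220,160:260],None,fx=6,fy=6,interpolation=2))
E
```

```text
time: 6.4
tool_pos: [0.3917, 0.2571, 0.1275]
tcp_rot: [0.002, 1.571, -0.002]
wrist_force: [0.4, 0.4, 0.2]
width: 0.999
time: 7.07
tool_pos: [0.4154, 0.2566, 0.1809]
tcp_rot: [0.002, 1.573, -0.003]
wrist_force: [-0.4, -1.3, -0.3]
width: 0.999
[0.41536516 0.25658056 0.18094578]
```

View pics/c6.png

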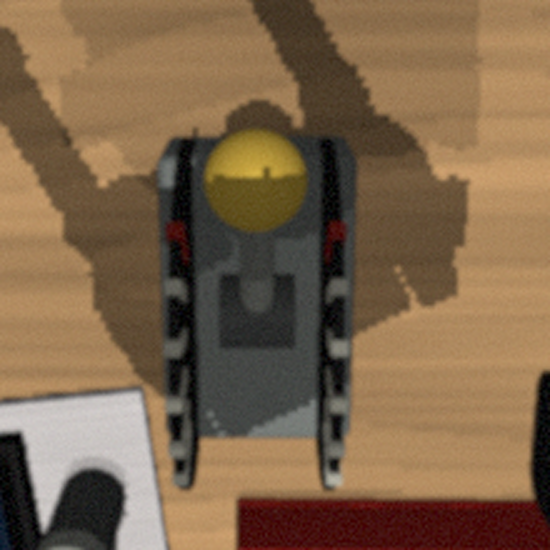

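View pics/c7.png

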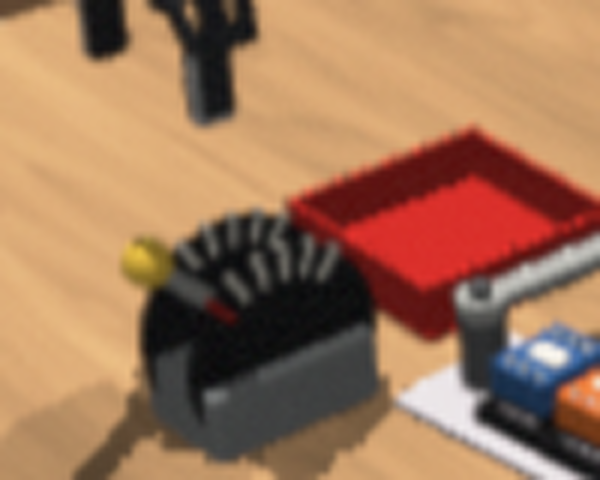

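```bash
python3 - <<'E'
from h import *
z=load('w4');P=cloud(z)
# ball bounding rows in crop: circle center (256,181)/2.5+offset
hsv=cv2.cvtColor(z['im'],cv2.COLOR_BGR2HSV);m=cv2.inRange(hsv,(20,140,60),(32,255,255)); m[:165]=0;m[220:]=0;m[:,:255]=0;m[:,310:]=0
c=cv2.minEnclosingCircle(max(cv2.findContours(m,0,2)[0],key=cv2.contourArea)); print(c)
a,b=load('sc4'),load('s4')
L=[]
for y,t in ((a,'sc'),(b,'s')):
    for cc,s,mm in blobs(y,'yellow',20):
        q=proj(y,(.395,.255,.107))
        if np.hypot(*(cc-q))<15: print(t,cc,s,q); L.append(cc)
print(tri(z,c[0],b,L[-1])); 
if len(L)==2: print(tri(a,L[0],b,L[1]))
for an in (0,.05,.1): 
    l=an-.75; print(an,proj(z,(.453+.085*np.sin(l),.255,.045+.085*np.cos(l))),proj(b,(.453+.085*np.sin(l),.255,.045+.085*np.cos(l))))
E
```

```text
((281.57745361328125, 191.3943634033203), 20.679651260375977)
sc [373.84313725 247.68627451] [370 244   9   8  51] [373.64365795 247.51611348]
s [184.02777778 183.08333333] [181 180   7   7  36] [184.0771113  183.82653583]
(array([0.39488585, 0.25487503, 0.10950582]), np.float64(0.00038568315339986253))
(array([0.3960772 , 0.25645401, 0.10840802]), np.float64(0.00021801750613520063))
0 [281.7001456 191.1382911] [184.08712213 183.7615632 ]
0.05 [281.6878292  197.33367633] [184.91018686 182.54477329]
0.1 [281.67836313 203.78864955] [185.77985147 181.36091968]
```

The lever is off: the triangulated ball matches angle 0 to within about 0.03. Next is the orange module in nest 3, at (0.555, 0.096).

```bash
python3 -m creep '[[0,[11,-12,0],-0.112],[0,[11,-12,0],-0.112],[0,[11,-12,0],-0.112],[0,[11,-12,0],-0.112],[0,[11,-12,0],-0.112],[0,[11,-12,0],-0.112],[0,[11,-12,0],-0.112],[0,[11,-12,0],-0.112]]' 40; python3 -m creep '[[0,[11,-12,-5],-0.114],[0,[11,-12,-5],-0.114],[0,[10,-12,-5],-0.114],[0,[10,-12,-5],-0.114],[0,[10,-12,-5],-0.114],[0,[0,-4,-5],0],[0,[0,0,0],0],[0,[0,0,0],0]]';python3 - <<'E'
from h import *
s=read_state();T=R.from_rotvec(s['tcp_rot']).as_matrix()
print(s['tool_pos'],'jaw yaw',np.arctan2(T[1,1],T[0,1]),'tilt',T[:,0])
snap('wrist','w5');z=load('w5');P=cloud(z)
for c in ['blue','orange']:
  for cc,st,m in blobs(z,c,60): print(c,cc,st[4],onplane(z,*cc,.042))
m=(z['d']>0)&(P[...,2]>.036)&(P[...,2]<.048)&(P[...,0]>.5)&(P[...,0]<.62)&(P[...,1]>-.06)&(P[...,1]<.18)
n,l,st,c=cv2.connectedComponentsWithStats(m.astype(np.uint8))
for i in range(1,n):
    if st[i][4]>100: r=cv2.minAreaRect(P[l==i][:,:2].astype(np.float32)); print(c[i],r,st[i][4])
E
```

```text
time: 7.88
tool_pos: [0.504, 0.1603, 0.1817]
tcp_rot: [0.705, 1.454, -0.706]
wrist_force: [-0.3, -0.2, -0.1]
width: 1.0
time: 8.55
tool_pos: [0.5549, 0.0971, 0.1514]
tcp_rot: [1.131, 1.259, -1.134]
wrist_force: [-0.1, 0.0, 1.3]
width: 0.997
[0.55485488 0.09711732 0.15140224] jaw yaw 0.1042443915450538 tilt [-2.25411139e-03  1.30484132e-04 -9.99997451e-01]
blue [284.78802395 141.33812375] 2505 [0.55015978 0.14295582 0.042     ]
orange [284.84548287 318.84610592] 1605 [0.56458579 0.00680716 0.042     ]
[284.30257624 141.32018927] ((0.5498947501182556, 0.14238625764846802), (0.04810614138841629, 0.03583213686943054), 6.014949798583984) 3804
[284.5069342  206.01740927] ((0.554763674736023, 0.09665045142173767), (0.04810870438814163, 0.0367012545466423), 6.271904468536377) 3389
[284.71265216 318.22242715] ((0.5645559430122375, 0.005764933302998543), (0.04794786125421524, 0.036680202931165695), 6.893346309661865) 2711
```

View pics/w5.png

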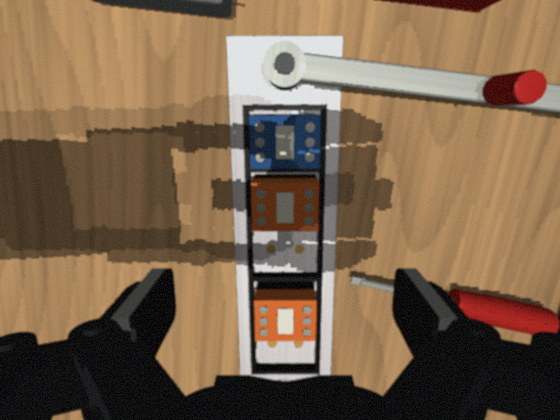

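The view fits the model: blue at (285,141), oranges at (285,206) and (285,319). I'll descend on nest 3.

```bash
python3 -m creep '[[0,[0,0,-20],0],[0,[0,0,-20],0],[0,[0,0,-20],0],[0,[0,0,-20],0],[0,[0,0,-20],0],[0,[0,0,-18],0],[0,[0,0,-14],0],[0,[0,0,-4],0]]'; python3 -m creep '[[150,[0,0,0],0],[255,[0,0,0],0],[255,[0,0,0],0],[255,[0,0,0],0],[255,[0,0,0],0],[255,[0,0,0],0],[255,[0,0,5],0],[255,[0,0,10],0]]' 40
python3 - <<'E'
from h import *
z=load('wrist0'); print('sd tip',onplane(z,229,147,.01))
E
```

```text
time: 9.27
tool_pos: [0.5536, 0.0977, 0.0141]
tcp_rot: [1.13, 1.26, -1.135]
wrist_force: [-0.7, 0.2, -1.0]
width: 0.998
time: 9.93
tool_pos: [0.5544, 0.0967, 0.0303]
tcp_rot: [1.132, 1.258, -1.136]
wrist_force: [0.6, 0.2, -1.5]
width: 0.554
sd tip [0.61975162 0.03068587 0.01      ]
```

```bash
python3 -m creep '[[255,[0,0,30],0],[255,[0,0,35],0],[255,[0,5,35],0],[255,[10,30,20],0],[255,[15,37,0],0],[255,[15,37,0],0],[255,[15,37,0],0],[255,[5,37,0],0]]'; python3 -m creep '[[255,[0,2,-20],0],[255,[0,0,-30],0],[255,[0,0,-30],0],[255,[0,0,-30],0],[255,[0,0,-15],0],[255,[0,0,-5],0],[255,[0,0,0],0],[255,[0,0,0],0]]'
```

```text
time: 10.6
tool_pos: [0.6176, 0.2814, 0.1523]
tcp_rot: [1.136, 1.254, -1.133]
wrist_force: [0.7, -0.6, -2.0]
width: 0.553
time: 11.27
tool_pos: [0.617, 0.2822, 0.0227]
tcp_rot: [1.135, 1.255, -1.132]
wrist_force: [0.3, -0.4, -0.5]
width: 0.553
```

```bash
python3 -m creep '[[255,[0,0,-4],0],[255,[0,0,-3],0],[255,[0,0,0],0],[50,[0,0,0],0],[50,[0,0,0],0],[50,[0,0,0],0],[50,[0,0,20],0],[50,[0,0,40],0]]'; python3 -m creep '[[0,[0,0,40],0],[0,[-5,-20,30],0],[0,[-10,-40,0],0],[0,[-10,-40,0],0],[0,[-10,-40,0],0],[0,[-10,-40,0],0],[0,[-7,-40,0],0],[0,[0,-40,0],0]]'; python3 -m creep '[[0,[0,-18,0],0],[0,[0,0,0],0],[0,[0,0,0],0],[0,[0,0,0],0],[0,[0,0,0],0],[0,[0,0,0],0],[0,[0,0,0],0],[0,[0,0,0],0]]'
python3 - <<'E'
from h import *
s=read_state();T=R.from_rotvec(s['tcp_rot']).as_matrix()
print(s['tool_pos'],'jaw yaw',np.arctan2(T[1,1],T[0,1]),'tilt',T[:,0])
snap('wrist','w6');z=load('w6');P=cloud(z)
m=(z['d']>0)&(P[...,2]>.036)&(P[...,2]<.048)&(P[...,0]>.5)&(P[...,0]<.62)&(P[...,1]>-.06)&(P[...,1]<.18)
n,l,st,c=cv2.connectedComponentsWithStats(m.astype(np.uint8))
for i in range(1,n):
    if st[i][4]>100: r=cv2.minAreaRect(P[l==i][:,:2].astype(np.float32)); print(c[i],r,st[i][4])
E
```

```text
time: 11.93
tool_pos: [0.6109, 0.2799, 0.0682]
tcp_rot: [1.125, 1.261, -1.144]
wrist_force: [-0.2, -1.0, -1.3]
width: 0.803
time: 12.6
tool_pos: [0.562, 0.0205, 0.1444]
tcp_rot: [1.133, 1.257, -1.134]
wrist_force: [1.1, 1.2, -0.4]
width: 0.999
time: 13.27
tool_pos: [0.564, 0.005, 0.1442]
tcp_rot: [1.133, 1.257, -1.133]
wrist_force: [0.5, 0.4, -0.4]
width: 0.996
[0.56399862 0.00495163 0.14415789] jaw yaw 0.10348702844791842 tilt [-2.20922267e-04  6.85249276e-05 -9.99999973e-01]
[284.5480427   10.09015421] ((0.5512694716453552, 0.12949028611183167), (0.047986794263124466, 0.010846707969903946), 5.829334735870361) 1686
[285.30132731 207.63456651] ((0.5646088719367981, 0.005475914105772972), (0.048081036657094955, 0.03628813102841377), 5.94224214553833) 3541
```

View pics/w6.png

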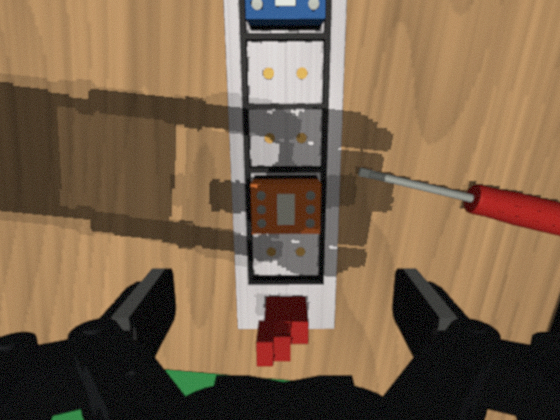

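```bash
python3 -m creep '[[50,[0,0,-20],0],[50,[0,0,-20],0],[50,[0,0,-20],0],[50,[0,0,-20],0],[50,[0,0,-20],0],[50,[0,0,-16],0],[50,[0,0,-10],0],[50,[0,0,-4],0]]'; python3 -m creep '[[255,[0,0,0],0],[255,[0,0,0],0],[255,[0,0,0],0],[255,[0,0,0],0],[255,[0,0,0],0],[255,[0,0,10],0],[255,[0,0,30],0],[255,[0,0,40],0]]' 40; python3 -m creep '[[255,[0,0,40],0],[255,[6,30,15],0],[255,[6,40,0],0],[255,[6,40,0],0],[255,[6,40,0],0],[255,[6,40,0],0],[255,[6,40,0],0],[255,[6,40,0],0]]'; python3 -m creep '[[255,[6,40,0],0],[255,[2,25,0],0],[255,[0,0,-30],0],[255,[0,0,-30],0],[255,[0,0,-30],0],[255,[0,0,-15],0],[255,[0,0,0],0],[255,[0,0,0],0]]'
```

```text
time: 13.98
tool_pos: [0.5625, 0.0043, 0.0124]
tcp_rot: [1.132, 1.258, -1.136]
wrist_force: [-1.0, 0.8, -0.3]
width: 0.804
time: 14.65
tool_pos: [0.5605, 0.0041, 0.0921]
tcp_rot: [1.131, 1.262, -1.139]
wrist_force: [-0.1, -0.4, -0.3]
width: 0.549
time: 15.32
tool_pos: [0.606, 0.276, 0.1505]
tcp_rot: [1.134, 1.255, -1.133]
wrist_force: [0.2, -0.8, -0.7]
width: 0.553
time: 15.98
tool_pos: [0.6135, 0.3386, 0.0439]
tcp_rot: [1.132, 1.256, -1.136]
wrist_force: [0.1, -1.0, -1.3]
width: 0.549
```

```bash
python3 -m creep '[[255,[0,0,-15],0],[255,[0,0,-10],0],[255,[0,0,-4],0],[255,[0,0,0],0],[50,[0,0,0],0],[50,[0,0,0],0],[50,[0,0,0],0],[50,[0,0,30],0]]'; python3 -m creep '[[0,[0,0,40],0],[0,[0,-10,40],0],[0,[0,-40,40],0],[0,[0,-40,20],0],[0,[-10,-40,10],0],[0,[-10,-40,10],0],[0,[-10,-40,0],0],[0,[-10,-40,0],0]]'; python3 -m creep '[[0,[-10,-40,0],0],[0,[-10,-40,0],0],[0,[-10,-40,0],0],[0,[-10,-40,0],0],[0,[-10,-40,0],0],[0,[-10,-40,0],0],[0,[-10,-40,0],0],[0,[-10,-40,0],0]]';python3 -m creep '[[0,[-10,-40,0],0],[0,[0,-20,0],0],[0,[0,0,0],0],[0,[0,0,0],0],[0,[0,0,0],0],[0,[0,0,0],0],[0,[0,0,0],0],[0,[0,0,0],0]]'
python3 - <<'E'
from h import *
s=read_state();T=R.from_rotvec(s['tcp_rot']).as_matrix()
print(s['tool_pos'],'jaw yaw',np.arctan2(T[1,1],T[0,1]),'tilt',T[:,0])
snap('wrist','w7');snap('side','s7');snap('scene','sc7');z=load('w7');P=cloud(z)
m=(z['d']>0)&(P[...,2]>.028)&(P[...,2]<.044)&(P[...,1]<-.2)
n,l,st,c=cv2.connectedComponentsWithStats(m.astype(np.uint8))
for i in range(1,n):
    if st[i][4]>100: r=cv2.minAreaRect(P[l==i][:,:2].astype(np.float32)); print(c[i],r,st[i][4],np.median(z['im'][l==i],0))
E
```

```text
time: 16.65
tool_pos: [0.6096, 0.3367, 0.0394]
tcp_rot: [1.126, 1.26, -1.143]
wrist_force: [-0.6, 0.4, -1.6]
width: 0.806
time: 17.32
tool_pos: [0.5748, 0.1023, 0.1954]
tcp_rot: [1.135, 1.253, -1.13]
wrist_force: [0.1, -1.3, 0.2]
width: 0.999
time: 17.98
tool_pos: [0.4939, -0.2183, 0.1942]
tcp_rot: [1.134, 1.253, -1.133]
wrist_force: [1.9, -0.1, -0.4]
width: 0.998
time: 18.65
tool_pos: [0.4847, -0.2751, 0.1931]
tcp_rot: [1.133, 1.257, -1.132]
wrist_force: [0.2, 0.6, 0.6]
width: 1.002
[ 0.48467732 -0.27510217  0.19308708] jaw yaw 0.10382472271211819 tilt [ 7.31101508e-05  1.32417340e-04 -9.99999989e-01]
[ 21.27806727 147.01942207] ((0.26243889331817627, -0.26073208451271057), (0.03734536096453667, 0.04160267487168312), 70.55127716064453) 2111 [ 75. 193. 221.]
[256.36636513 203.08018092] ((0.4622785449028015, -0.2884334325790405), (0.03680282086133957, 0.048010025173425674), 74.79180145263672) 2432 [61. 44. 29.]
[387.68104839 210.05685484] ((0.5747678875923157, -0.2830507159233093), (0.04819932579994202, 0.036802537739276886), 31.616830825805664) 2480 [139.  92.  54.]
[202.23895095 304.60369111] ((0.42013630270957947, -0.39054185152053833), (0.04822799935936928, 0.03736817464232445), 10.567447662353516) 2059 [136.  91.  53.]
[356.11468117 321.99653979] ((0.5652874708175659, -0.3939487338066101), (0.03722990304231644, 0.04877408221364021), 69.06571197509766) 2023 [135.  90.  52.]
[ 46.3530396  321.48856665] ((0.27442583441734314, -0.4260987341403961), (0.04987000674009323, 0.036668747663497925), 24.424236297607422) 1793 [138. 148.  53.]
[508.49649123 312.7122807 ] ((0.7060738205909729, -0.36804264783859253), (0.0409812405705452, 0.014662758447229862), 38.814659118652344) 570 [71. 77. 83.]
```

View pics/w7.png

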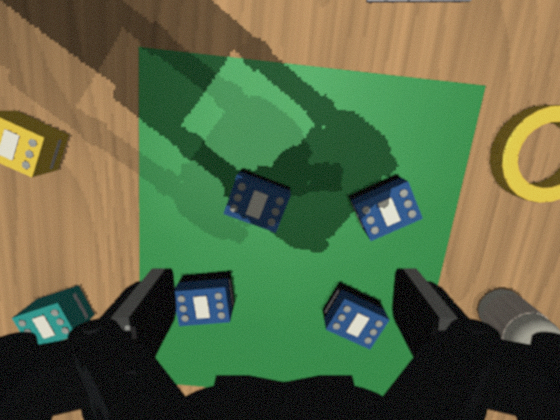

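View pics/sc7.png

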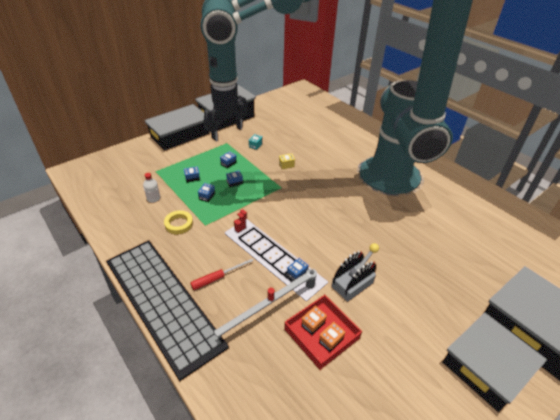

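Both oranges now lie in the bin, at scene (313,319) and (332,336). The wrist view shows blues on the mat at (256,203), (388,210), (202,305) and (356,322). The yellow (21,147) and turquoise (46,321) look-alikes stay off limits. I'll start with module A at (0.462, -0.288), yaw -0.265.

```bash
python3 -m creep '[[0,[-8,-5,-20],-0.092],[0,[-8,-5,-20],-0.092],[0,[-6,-3,-20],-0.092],[0,[0,0,-20],-0.092],[0,[0,0,-20],0],[0,[0,0,0],0],[0,[0,0,0],0],[0,[0,0,0],0]]'
python3 - <<'E'
from h import *
s=read_state();T=R.from_rotvec(s['tcp_rot']).as_matrix()
print(s['tool_pos'],'jaw yaw',np.arctan2(T[1,1],T[0,1]))
snap('wrist','w8');z=load('w8');P=cloud(z)
m=(z['d']>0)&(P[...,2]>.030)&(P[...,2]<.044)&(P[...,1]<-.2)
n,l,st,c=cv2.connectedComponentsWithStats(m.astype(np.uint8))
for i in range(1,n):
    if st[i][4]>600: r=cv2.minAreaRect(P[l==i][:,:2].astype(np.float32)); print(c[i],r,st[i][4],np.median(z['im'][l==i],0),np.median(P[l==i][:,2]))
E
```

```text
time: 19.47
tool_pos: [0.4631, -0.2896, 0.094]
tcp_rot: [1.402, 1.071, -1.401]
wrist_force: [-0.8, 0.2, 0.4]
width: 1.0
[ 0.46309715 -0.28958966  0.09403138] jaw yaw -0.26539926030287186
[474.74635186 165.88211182] ((0.5749802589416504, -0.28285449743270874), (0.048681262880563736, 0.03755573928356171), 31.45508575439453) 6099 [165. 108.  63.] 0.03628933785551461
[281.99054187 225.60216749] ((0.46225425601005554, -0.28799891471862793), (0.036318134516477585, 0.0482037328183651), 74.8800048828125) 5075 [71. 49. 30.] 0.0363070953089176
[501.35294118 322.29152249] ((0.572871208190918, -0.3862759470939636), (0.01827136054635048, 0.04154256731271744), 69.21018981933594) 1156 [158. 104.  59.] 0.036129530383653685
[266.55717256 366.54608455] ((0.42320525646209717, -0.37547215819358826), (0.02514076605439186, 0.055218085646629333), 71.28398895263672) 1443 [155. 104.  59.] 0.036084193729703035
```

View pics/w8.png

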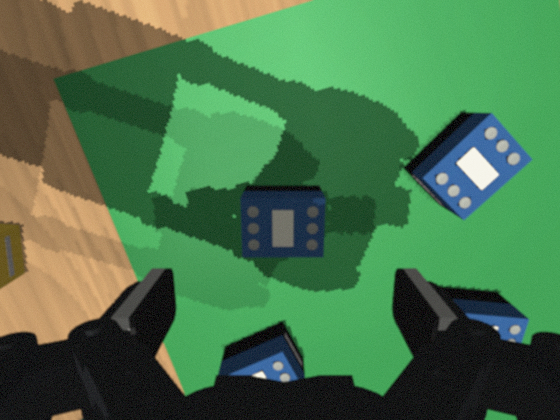

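```bash
python3 -m creep '[[0,[-1,1,-20],0],[0,[0,0,-20],0],[0,[0,0,-20],0],[0,[0,0,-15],0],[0,[0,0,-8],0],[0,[0,0,0],0],[160,[0,0,0],0],[255,[0,0,0],0]]' 40; python3 -m creep '[[255,[0,0,0],0],[255,[0,0,0],0],[255,[0,0,0],0],[255,[0,0,10],0],[255,[0,0,30],0],[255,[0,0,40],0.05],[255,[5,20,40],0.08],[255,[10,40,20],0.08]]'; python3 -m creep '[[255,[10,40,0],0.08],[255,[10,40,0],0.082],[255,[10,40,0],0],[255,[10,40,0],0],[255,[10,40,0],0],[255,[10,40,0],0],[255,[10,40,0],0],[255,[8,40,0],0]]'; python3 -m creep '[[255,[0,4,0],0],[255,[0,0,0],0],[255,[0,0,0],0],[255,[0,0,0],0],[255,[0,0,0],0],[255,[0,0,0],0],[255,[0,0,0],0],[255,[0,0,0],0]]'
cat > st.py <<'E'
from h import *
import sys
s=read_state();T=R.from_rotvec(s['tcp_rot']).as_matrix()
yaw=np.arctan2(T[1,1],T[0,1]); print('t',s['time'],s['tool_pos'].round(4),'yaw',round(yaw,4),'tilt',T[:2,0].round(3),'w',round(s['width'],3),s['wrist_force'].round(1))
if len(sys.argv)>1:
    k=float(sys.argv[1]); F=np.array([.560,.0505]);v=np.array([-.1068,.9943])
    t=F+v*(k-2)*.046; print('to nest mm',((t-s['tool_pos'][:2])*1000).round(1),'spin',round(.107-yaw,4))
E
python3 st.py 3; python3 - <<'E'
from h import *
snap('wrist','w9')
E
```

```text
time: 20.18
tool_pos: [0.4627, -0.2891, 0.0116]
tcp_rot: [1.402, 1.069, -1.401]
wrist_force: [-0.2, -1.2, -0.1]
width: 0.747
time: 20.85
tool_pos: [0.4772, -0.2369, 0.151]
tcp_rot: [1.25, 1.173, -1.248]
wrist_force: [1.2, 0.2, -1.2]
width: 0.552
time: 21.52
tool_pos: [0.5529, 0.0886, 0.1456]
tcp_rot: [1.131, 1.257, -1.131]
wrist_force: [0.5, -0.9, -1.2]
width: 0.55
time: 22.18
tool_pos: [0.553, 0.0897, 0.1453]
tcp_rot: [1.132, 1.257, -1.132]
wrist_force: [0.1, 0.5, -1.0]
width: 0.555
t 22.1833 [0.553  0.0897 0.1453] yaw 0.1045 tilt [ 0. -0.] w 0.555 [ 0.1  0.5 -1. ]
to nest mm [2.  6.6] spin 0.0025
```

View pics/w9.png

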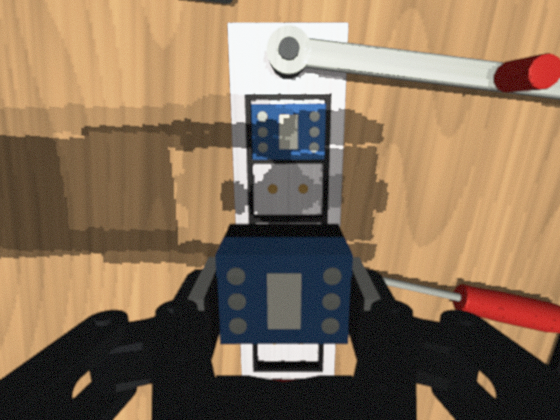

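```bash
cat > hand.py <<'E'
from h import *
import sys
# pose of the held module from wrist depth, relative to TCP; nest residual
k=int(sys.argv[1]);tag=sys.argv[2]
s=read_state(); snap('wrist',tag); z=load(tag);P=cloud(z); t=s['tool_pos']
bl=cv2.inRange(cv2.cvtColor(z['im'],cv2.COLOR_BGR2HSV),(100,60,20),(130,255,255))>0
m=(z['d']>0)&(abs(P[...,0]-t[0])<.04)&(abs(P[...,1]-t[1])<.035)&bl
zt=np.percentile(P[m][:,2],70); mm=m&(abs(P[...,2]-zt)<.004)
mm=cv2.morphologyEx(mm.astype(np.uint8),cv2.MORPH_CLOSE,np.ones((15,15)))>0
mm&=abs(P[...,2]-zt)<.004
r=cv2.minAreaRect(P[mm][:,:2].astype(np.float32)); print('rect',r,'top z',zt,'bottom-TCP',zt-.036-t[2])
F=np.array([.560,.0505]);v=np.array([-.1068,.9943]); n=F+v*(k-2)*.046
print('tcp',t.round(4),'module->nest mm',((n-np.array(r[0]))*1000).round(1),'tcp->nest',((n-t[:2])*1000).round(1))
E
python3 hand.py 3 w10
```

```text
rect ((0.5525749921798706, 0.0911310613155365), (0.07250847667455673, 0.03697454184293747), 6.275650501251221) top z 0.1700738508604478 bottom-TCP -0.011215009700993178
tcp [0.5531 0.0899 0.1453] module->nest mm [2.5 5.1] tcp->nest [2.  6.4]
```

```bash
python3 -m creep '[[255,[2,5,-20],0],[255,[0,0,-20],0],[255,[0,0,-20],0],[255,[0,0,-20],0],[255,[0,0,-15],0],[255,[0,0,-5],0],[255,[0,0,0],0],[255,[0,0,0],0]]'; python3 st.py 3
```

```text
time: 22.95
tool_pos: [0.5554, 0.0956, 0.0456]
tcp_rot: [1.131, 1.257, -1.131]
wrist_force: [0.4, -0.2, -1.0]
width: 0.552
t 22.95 [0.5554 0.0956 0.0456] yaw 0.1059 tilt [0. 0.] w 0.552 [ 0.4 -0.2 -1. ]
to nest mm [-0.3  0.7] spin 0.0011
```

```bash
python3 -m creep '[[255,[0,0,-10],0],[255,[0,0,-10],0],[255,[0,0,-5],0],[255,[0,0,-3],0],[255,[0,0,-1],0],[255,[0,0,0],0],[255,[0,0,0],0],[255,[0,0,0],0]]'; python3 st.py 3
```

```text
time: 23.62
tool_pos: [0.5547, 0.0955, 0.0176]
tcp_rot: [1.13, 1.258, -1.132]
wrist_force: [-6.4, -0.8, 11.1]
width: 0.55
t 23.6167 [0.5547 0.0955 0.0176] yaw 0.1061 tilt [-0.001 -0.   ] w 0.55 [-6.4 -0.8 11.1]
to nest mm [0.4 0.7] spin 0.0009
```

```bash
python3 -m creep '[[80,[0,0,0],0],[50,[0,0,0],0],[50,[0,0,0],0],[30,[0,0,25],0],[0,[0,0,40],0],[0,[0,-5,40],0],[0,[0,-10,20],0],[0,[0,0,0],0]]'; python3 -m creep '[[0,[0,0,0],0],[0,[0,0,0],0],[0,[0,0,0],0],[0,[0,0,0],0],[0,[0,0,0],0],[0,[0,0,0],0],[0,[0,0,0],0],[0,[0,0,0],0]]'
cat > mods.py <<'E'
from h import *
import sys
tag=sys.argv[1]; s=read_state(); snap('wrist',tag);z=load(tag);P=cloud(z)
T=R.from_rotvec(s['tcp_rot']).as_matrix();yaw=np.arctan2(T[1,1],T[0,1]);t=s['tool_pos']
print('tcp',t.round(4),'yaw',round(yaw,4))
bl=cv2.inRange(cv2.cvtColor(z['im'],cv2.COLOR_BGR2HSV),(100,60,20),(130,255,255))>0
m=(z['d']>0)&(P[...,2]>.030)&(P[...,2]<.062)
n,l,st,c=cv2.connectedComponentsWithStats(m.astype(np.uint8))
for i in range(1,n):
    k=l==i
    if st[i][4]>500 and bl[k].mean()>.4:
        r=cv2.minAreaRect(P[k][:,:2].astype(np.float32)); a=np.deg2rad(r[2])
        if r[1][0]<r[1][1]: a-=np.pi/2
        print('mod px',c[i].round(),'xy',np.round(r[0],4),'size',np.round(r[1],4),'longyaw',round(a,3),'z',np.median(P[k][:,2]).round(4),'tilt spread',np.percentile(P[k][:,2],[5,95]).round(4),'d mm',((np.array(r[0])-t[:2])*1000).round(1),'spin',round(a-yaw,3))
E
python3 mods.py w11
```

```text
time: 24.28
tool_pos: [0.5598, 0.08, 0.1479]
tcp_rot: [1.136, 1.249, -1.123]
wrist_force: [0.7, 0.1, 1.2]
width: 1.001
time: 24.95
tool_pos: [0.5549, 0.0807, 0.1408]
tcp_rot: [1.13, 1.258, -1.131]
wrist_force: [0.3, -0.1, -0.4]
width: 1.005
tcp [0.5549 0.0807 0.1408] yaw 0.1061
mod px [287. 117.] xy [0.5499 0.1421] size [0.0481 0.0356] longyaw 0.105 z 0.0423 tilt spread [0.0411 0.0435] d mm [-5.  61.4] spin -0.001
mod px [286. 187.] xy [0.5542 0.0963] size [0.048  0.0366] longyaw 0.106 z 0.0423 tilt spread [0.0409 0.0435] d mm [-0.7 15.6] spin -0.0
```

View pics/w11.png

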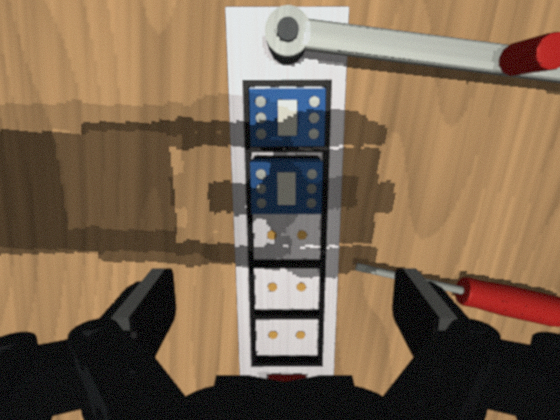

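It seated flat at (286,187), with its top level with the module next to it. Next is B.

```bash
python3 -m creep '[[0,[2,-40,0],0],[0,[2,-40,0],0],[0,[2,-40,0],0.09],[0,[2,-40,0],0.09],[0,[2,-40,0],0.09],[0,[2,-40,0],0.09],[0,[2,-40,0],0.083],[0,[2,-40,0],0]]'; python3 -m creep '[[0,[2,-38,0],0],[0,[2,-5,-20],0],[0,[0,0,-20],0],[0,[0,0,0],0],[0,[0,0,0],0],[0,[0,0,0],0],[0,[0,0,0],0],[0,[0,0,0],0]]'; python3 mods.py w12
```

```text
time: 25.67
tool_pos: [0.571, -0.2415, 0.1415]
tcp_rot: [0.793, 1.421, -0.793]
wrist_force: [1.3, 0.7, 0.2]
width: 1.001
time: 26.33
tool_pos: [0.5762, -0.2823, 0.1029]
tcp_rot: [0.795, 1.418, -0.795]
wrist_force: [-0.0, 0.0, 0.4]
width: 1.005
tcp [ 0.5762 -0.2823  0.1029] yaw 0.55
mod px [282. 223.] xy [ 0.575  -0.2831] size [0.0482 0.037 ] longyaw 0.548 z 0.0363 tilt spread [0.035  0.0374] d mm [-1.2 -0.9] spin -0.002
mod px [ 10. 247.] xy [ 0.4407 -0.3853] size [0.0146 0.0389] longyaw -1.127 z 0.036 tilt spread [0.0309 0.0373] d mm [-135.4 -103. ] spin -1.677
mod px [189. 352.] xy [ 0.5657 -0.3939] size [0.0375 0.0486] longyaw -0.365 z 0.0364 tilt spread [0.0329 0.0375] d mm [ -10.5 -111.6] spin -0.915
```

View pics/w12.png

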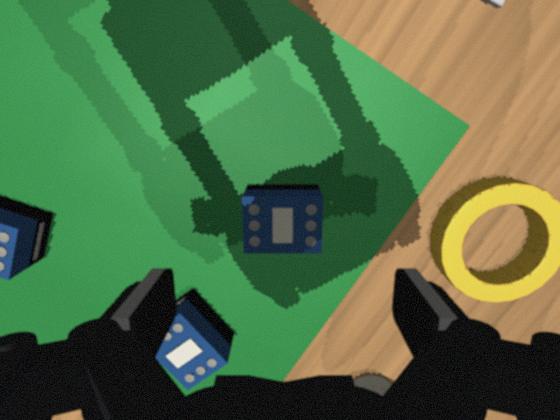

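```bash
python3 -m creep '[[30,[-1,-1,-20],0],[30,[0,0,-20],0],[30,[0,0,-20],0],[30,[0,0,-20],0],[30,[0,0,-10],0],[30,[0,0,-2],0],[160,[0,0,0],0],[255,[0,0,0],0]]' 40; python3 -m creep '[[255,[0,0,0],0],[255,[0,0,0],0],[255,[0,0,0],0],[255,[0,0,10],0],[255,[0,0,30],0],[255,[0,0,40],-0.09],[255,[0,20,40],-0.09],[255,[-2,40,14],-0.09]]'; python3 -m creep '[[255,[-2,40,0],-0.09],[255,[-2,40,0],-0.081],[255,[-3,40,0],0],[255,[-2,40,0],0],[255,[-2,40,0],0],[255,[-2,40,0],0],[255,[-2,30,0],0],[255,[0,0,0],0]]'; python3 -m creep '[[255,[0,0,0],0],[255,[0,0,0],0],[255,[0,0,0],0],[255,[0,0,0],0],[255,[0,0,0],0],[255,[0,0,0],0],[255,[0,0,0],0],[255,[0,0,0],0]]'; python3 st.py 2; python3 hand.py 2 w13
```

```text
time: 27.05
tool_pos: [0.5751, -0.2838, 0.0105]
tcp_rot: [0.796, 1.418, -0.796]
wrist_force: [-0.2, -1.3, -0.3]
width: 0.615
time: 27.72
tool_pos: [0.5759, -0.2301, 0.1478]
tcp_rot: [1.007, 1.313, -1.005]
wrist_force: [1.6, -0.6, 0.2]
width: 0.555
time: 28.38
tool_pos: [0.5559, 0.0497, 0.1407]
tcp_rot: [1.128, 1.262, -1.125]
wrist_force: [-0.3, -0.9, -1.4]
width: 0.55
time: 29.05
tool_pos: [0.5571, 0.044, 0.1402]
tcp_rot: [1.13, 1.258, -1.13]
wrist_force: [-0.5, -0.2, -1.6]
width: 0.555
t 29.05 [0.5571 0.044  0.1402] yaw 0.1072 tilt [-0. -0.] w 0.555 [-0.5 -0.2 -1.6]
to nest mm [2.9 6.5] spin -0.0002
rect ((0.5560204386711121, 0.045117247849702835), (0.07082731276750565, 0.03681647405028343), 5.939987659454346) top z 0.16569518102919562 bottom-TCP -0.01051220697778521
tcp [0.5571 0.044  0.1402] module->nest mm [4.  5.4] tcp->nest [2.9 6.5]
```

```bash
python3 -m creep '[[255,[3,5,-20],0],[255,[0,0,-20],0],[255,[0,0,-20],0],[255,[0,0,-20],0],[255,[0,0,-15],0],[255,[0,0,0],0],[255,[0,0,0],0],[255,[0,0,0],0]]'; python3 st.py 2;  python3 -m creep '[[255,[0,0,-10],0],[255,[0,0,-8],0],[255,[0,0,-5],0],[255,[0,0,-3],0],[255,[0,0,-2],0],[255,[0,0,0],0],[255,[0,0,0],0],[255,[0,0,0],0]]'; python3 st.py 2
```

```text
time: 29.77
tool_pos: [0.561, 0.0495, 0.0462]
tcp_rot: [1.13, 1.257, -1.128]
wrist_force: [1.1, -0.5, -0.8]
width: 0.556
t 29.7667 [0.561  0.0495 0.0462] yaw 0.108 tilt [0.001 0.   ] w 0.556 [ 1.1 -0.5 -0.8]
to nest mm [-1.  1.] spin -0.001
time: 30.43
tool_pos: [0.5603, 0.0495, 0.0173]
tcp_rot: [1.129, 1.258, -1.129]
wrist_force: [-0.1, 0.4, -1.6]
width: 0.549
t 30.4333 [0.5603 0.0495 0.0173] yaw 0.108 tilt [0. 0.] w 0.549 [-0.1  0.4 -1.6]
to nest mm [-0.3  1. ] spin -0.001
```

Release, then go to D at (0.5655, -0.394), yaw -0.365.

```bash
python3 -m creep '[[80,[0,0,-1],0],[50,[0,0,0],0],[50,[0,0,0],0],[30,[0,0,25],0],[0,[0,0,40],0],[0,[0,-5,40],0],[0,[0,-10,20],0],[0,[0,0,0],0]]'; python3 mods.py w14; python3 -m creep '[[0,[0,-40,0],0],[0,[0,-40,0],0],[0,[0,-40,0],-0.09],[0,[0,-40,0],-0.09],[0,[0,-40,0],-0.09],[0,[0,-40,0],-0.09],[0,[1,-40,0],-0.11],[0,[1,-40,0],0]]'; python3 -m creep '[[0,[1,-40,0],0],[0,[1,-40,-20],0],[0,[1,-25,-20],0],[0,[0,0,0],0],[0,[0,0,0],0],[0,[0,0,0],0],[0,[0,0,0],0],[0,[0,0,0],0]]'; python3 mods.py w15
```

```text
time: 31.1
tool_pos: [0.565, 0.0335, 0.1484]
tcp_rot: [1.134, 1.248, -1.121]
wrist_force: [0.5, -0.6, 0.6]
width: 1.002
tcp [0.565  0.0335 0.1484] yaw 0.1077
mod px [277.  38.] xy [0.5499 0.1425] size [0.0481 0.0365] longyaw 0.107 z 0.0422 tilt spread [0.0408 0.0435] d mm [-15.1 108.9] spin -0.001
mod px [276. 114.] xy [0.5542 0.0963] size [0.048  0.0359] longyaw 0.107 z 0.0423 tilt spread [0.041  0.0435] d mm [-10.8  62.7] spin -0.001
mod px [277. 182.] xy [0.5597 0.0504] size [0.0481 0.036 ] longyaw 0.108 z 0.0423 tilt spread [0.0408 0.0435] d mm [-5.3 16.9] spin 0.001
time: 31.82
tool_pos: [0.5607, -0.2865, 0.139]
tcp_rot: [1.474, 1.016, -1.476]
wrist_force: [1.8, -0.9, 0.7]
width: 0.996
time: 32.48
tool_pos: [0.5658, -0.3865, 0.1035]
tcp_rot: [1.47, 1.016, -1.469]
wrist_force: [-0.4, 1.2, -0.2]
width: 1.004
tcp [ 0.5658 -0.3865  0.1035] yaw -0.3604
mod px [288. 234.] xy [ 0.5654 -0.3941] size [0.037  0.0481] longyaw -0.367 z 0.0363 tilt spread [0.035  0.0375] d mm [-0.4 -7.6] spin -0.007
mod px [ 74. 301.] xy [ 0.4196 -0.3892] size [0.0507 0.0334] longyaw 0.195 z 0.0363 tilt spread [0.0334 0.0374] d mm [-146.2   -2.7] spin 0.555
```

View pics/w15.png

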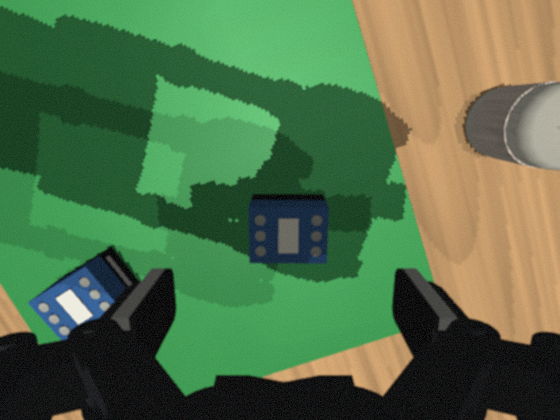

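```bash
python3 -m creep '[[30,[0,-8,-20],0],[30,[0,0,-20],0],[30,[0,0,-20],0],[30,[0,0,-20],0],[30,[0,0,-10],0],[30,[0,0,-2],0],[160,[0,0,0],0],[255,[0,0,0],0]]' 40; python3 -m creep '[[255,[0,0,0],0],[255,[0,0,0],0],[255,[0,0,0],0],[255,[0,0,10],0],[255,[0,0,30],0],[255,[0,0,40],0.09],[255,[0,20,40],0.09],[255,[0,40,14],0.09]]'; python3 -m creep '[[255,[0,40,0],0.09],[255,[0,40,0],0.1],[255,[0,40,0],0],[255,[0,40,0],0],[255,[0,40,0],0],[255,[0,40,0],0],[255,[0,40,0],0],[255,[0,40,0],0]]'; python3 -m creep '[[255,[0,22,0],0],[255,[0,0,0],0],[255,[0,0,0],0],[255,[0,0,0],0],[255,[0,0,0],0],[255,[0,0,0],0],[255,[0,0,0],0],[255,[0,0,0],0]]'; python3 st.py 1; python3 hand.py 1 w16
```

```text
time: 33.2
tool_pos: [0.566, -0.396, 0.0121]
tcp_rot: [1.47, 1.014, -1.469]
wrist_force: [0.1, 0.4, 0.4]
width: 0.618
time: 33.87
tool_pos: [0.5681, -0.3433, 0.1494]
tcp_rot: [1.275, 1.152, -1.273]
wrist_force: [2.5, 0.2, 0.6]
width: 0.551
time: 34.53
tool_pos: [0.5643, -0.016, 0.1421]
tcp_rot: [1.137, 1.254, -1.137]
wrist_force: [1.1, -0.3, -1.9]
width: 0.55
time: 35.2
tool_pos: [0.565, 0.0032, 0.1416]
tcp_rot: [1.138, 1.253, -1.138]
wrist_force: [1.0, 0.6, -2.5]
width: 0.552
t 35.2 [0.565  0.0032 0.1416] yaw 0.0965 tilt [-0. -0.] w 0.552 [ 1.   0.6 -2.5]
to nest mm [-0.1  1.5] spin 0.0105
rect ((0.564415454864502, 0.005820918828248978), (0.07223086804151535, 0.036837443709373474), 5.64963436126709) top z 0.16552423878128186 bottom-TCP -0.012063366145438043
tcp [0.565  0.0032 0.1416] module->nest mm [ 0.5 -1.1] tcp->nest [-0.1  1.5]
```

```bash
python3 -m creep '[[255,[0,-1,-20],0.01],[255,[0,0,-20],0],[255,[0,0,-20],0],[255,[0,0,-20],0],[255,[0,0,-15],0],[255,[0,0,0],0],[255,[0,0,0],0],[255,[0,0,0],0]]'; python3 st.py 1;  python3 -m creep '[[255,[0,0,-10],0],[255,[0,0,-8],0],[255,[0,0,-5],0],[255,[0,0,-3],0],[255,[0,0,-2],0],[255,[0,0,0],0],[255,[0,0,0],0],[255,[0,0,0],0]]'; python3 st.py 1
```

```text
time: 35.92
tool_pos: [0.5659, 0.003, 0.0476]
tcp_rot: [1.13, 1.257, -1.129]
wrist_force: [0.7, 0.5, -1.0]
width: 0.551
t 35.9167 [0.5659 0.003  0.0476] yaw 0.1077 tilt [ 0.001 -0.   ] w 0.551 [ 0.7  0.5 -1. ]
to nest mm [-1.   1.8] spin -0.0007
time: 36.58
tool_pos: [0.5652, 0.0032, 0.0186]
tcp_rot: [1.129, 1.258, -1.129]
wrist_force: [-0.3, 0.2, -1.2]
width: 0.555
t 36.5833 [0.5652 0.0032 0.0186] yaw 0.108 tilt [0. 0.] w 0.555 [-0.3  0.2 -1.2]
to nest mm [-0.3  1.5] spin -0.001
```

Release, then C at (0.420, -0.390), yaw about 0.19.

```bash
python3 -m creep '[[80,[0,0,-1],0],[50,[0,0,0],0],[50,[0,0,0],0],[30,[0,0,25],0],[0,[0,0,40],0],[0,[0,-5,40],0],[0,[0,-10,20],0],[0,[0,0,0],0]]'; python3 mods.py w17; python3 -m creep '[[0,[-15,-40,0],0],[0,[-15,-40,0],0],[0,[-15,-40,0],0.04],[0,[-15,-40,0],0.04],[0,[-15,-40,0],0],[0,[-15,-40,0],0],[0,[-15,-40,0],0],[0,[-15,-40,0],0]]'; python3 -m creep '[[0,[-15,-40,0],0],[0,[-10,-15,-20],0],[0,[0,0,-20],0],[0,[0,0,0],0],[0,[0,0,0],0],[0,[0,0,0],0],[0,[0,0,0],0],[0,[0,0,0],0]]'; python3 mods.py w18
```

```text
time: 37.25
tool_pos: [0.5699, -0.0131, 0.1498]
tcp_rot: [1.134, 1.248, -1.122]
wrist_force: [1.3, 0.0, 0.0]
width: 1.002
tcp [ 0.5699 -0.0131  0.1498] yaw 0.1077
mod px [276.  37.] xy [0.5542 0.0964] size [0.0482 0.0366] longyaw 0.108 z 0.0422 tilt spread [0.0407 0.0435] d mm [-15.7 109.6] spin 0.0
mod px [277. 113.] xy [0.5597 0.0501] size [0.0481 0.036 ] longyaw 0.108 z 0.0423 tilt spread [0.0411 0.0435] d mm [-10.2  63.3] spin 0.0
mod px [277. 179.] xy [0.5643 0.0055] size [0.048  0.0362] longyaw 0.108 z 0.0423 tilt spread [0.0408 0.0436] d mm [-5.7 18.6] spin -0.0
time: 37.97
tool_pos: [0.446, -0.3245, 0.1407]
tcp_rot: [1.07, 1.295, -1.07]
wrist_force: [0.4, 0.5, -0.7]
width: 0.999
time: 38.63
tool_pos: [0.4245, -0.3777, 0.1039]
tcp_rot: [1.068, 1.291, -1.068]
wrist_force: [-1.0, -0.3, 0.7]
width: 0.995
tcp [ 0.4245 -0.3777  0.1039] yaw 0.1895
mod px [273. 240.] xy [ 0.4199 -0.3905] size [0.0483 0.0369] longyaw 0.193 z 0.0363 tilt spread [0.0348 0.0375] d mm [ -4.7 -12.8] spin 0.003
```

View pics/w18.png

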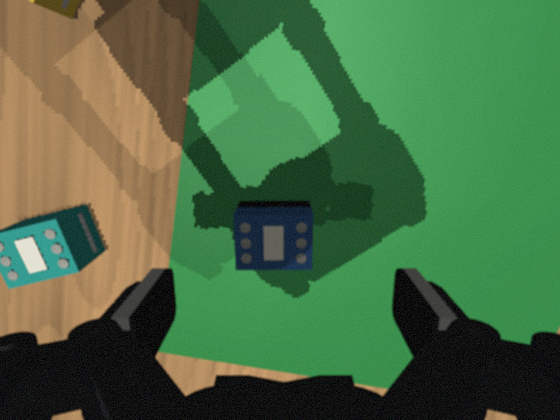

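```bash
python3 -m creep '[[30,[-5,-12,-20],0],[30,[0,0,-20],0],[30,[0,0,-20],0],[30,[0,0,-20],0],[30,[0,0,-10],0],[30,[0,0,-2],0],[160,[0,0,0],0],[255,[0,0,0],0]]' 40; python3 -m creep '[[255,[0,0,0],0],[255,[0,0,0],0],[255,[0,0,0],0],[255,[0,0,10],0],[255,[0,0,30],0],[255,[0,0,40],0],[255,[10,20,40],-0.04],[255,[17,40,14],-0.045]]'; python3 -m creep '[[255,[17,40,0],0],[255,[17,40,0],0],[255,[17,40,0],0],[255,[17,40,0],0],[255,[17,40,0],0],[255,[17,40,0],0],[255,[17,40,0],0],[255,[5,10,0],0]]'; python3 -m creep '[[255,[0,0,0],0],[255,[0,0,0],0],[255,[0,0,0],0],[255,[0,0,0],0],[255,[0,0,0],0],[255,[0,0,0],0],[255,[0,0,0],0],[255,[0,0,0],0]]'; python3 st.py 0; python3 hand.py 0 w19
```

```text
time: 39.35
tool_pos: [0.4193, -0.3905, 0.0118]
tcp_rot: [1.069, 1.29, -1.069]
wrist_force: [0.9, -0.0, 0.1]
width: 0.619
time: 40.02
tool_pos: [0.4452, -0.3401, 0.1469]
tcp_rot: [1.134, 1.242, -1.137]
wrist_force: [2.1, -1.0, -0.2]
width: 0.555
time: 40.68
tool_pos: [0.5633, -0.0517, 0.1404]
tcp_rot: [1.133, 1.258, -1.128]
wrist_force: [-0.5, -0.4, -1.9]
width: 0.55
time: 41.35
tool_pos: [0.5619, -0.0574, 0.1398]
tcp_rot: [1.134, 1.256, -1.134]
wrist_force: [0.2, 1.1, -1.6]
width: 0.557
t 41.35 [ 0.5619 -0.0574  0.1398] yaw 0.102 tilt [-0. -0.] w 0.557 [ 0.2  1.1 -1.6]
to nest mm [ 7.9 16.4] spin 0.005
rect ((0.5612484216690063, -0.05687306821346283), (0.07166516035795212, 0.03656615689396858), 5.848448276519775) top z 0.1640246319588257 bottom-TCP -0.011815424439005795
tcp [ 0.5619 -0.0574  0.1398] module->nest mm [ 8.6 15.9] tcp->nest [ 7.9 16.4]
```

```bash
python3 -m creep '[[255,[8,16,0],0.005],[255,[0,0,-20],0],[255,[0,0,-20],0],[255,[0,0,-20],0],[255,[0,0,-20],0],[255,[0,0,-14],0],[255,[0,0,0],0],[255,[0,0,0],0]]'; python3 st.py 0;  python3 -m creep '[[255,[0,0,-10],0],[255,[0,0,-8],0],[255,[0,0,-5],0],[255,[0,0,-3],0],[255,[0,0,-2],0],[255,[0,0,0],0],[255,[0,0,0],0],[255,[0,0,0],0]]'; python3 st.py 0
```

```text
time: 42.07
tool_pos: [0.5692, -0.0407, 0.0449]
tcp_rot: [1.128, 1.26, -1.131]
wrist_force: [0.5, -0.4, -1.3]
width: 0.554
t 42.0667 [ 0.5692 -0.0407  0.0449] yaw 0.108 tilt [-0.002  0.   ] w 0.554 [ 0.5 -0.4 -1.3]
to nest mm [ 0.7 -0.2] spin -0.001
time: 42.73
tool_pos: [0.5703, -0.0408, 0.0183]
tcp_rot: [1.13, 1.258, -1.129]
wrist_force: [-2.6, 1.2, 3.6]
width: 0.559
t 42.7333 [ 0.5703 -0.0408  0.0183] yaw 0.1079 tilt [ 0.001 -0.   ] w 0.559 [-2.6  1.2  3.6]
to nest mm [-0.5 -0.2] spin -0.0009
```

```bash
python3 -m creep '[[80,[0,0,0],0],[50,[0,0,0],0],[50,[0,0,0],0],[30,[0,0,25],0],[0,[0,0,40],0],[0,[0,0,40],0],[0,[0,30,40],0],[0,[0,30,40],0]]'; python3 -m creep '[[0,[0,30,20],0],[0,[0,0,0],0],[0,[0,0,0],0],[0,[0,0,0],0],[0,[0,0,0],0],[0,[0,0,0],0],[0,[0,0,0],0],[0,[0,0,0],0]]'; python3 mods.py w20; python3 - <<'E'
from h import *
a=snap('side','s20');b=snap('scene','sc20')
A,B=load('sc20'),load('s20')
im=B['im'];cv2.imwrite('pics/c20.png',cv2.resize(im[140:260,160:340],None,fx=4.4,fy=4.4,interpolation=2))
z=load('w20');P=cloud(z)
for cc,st,m in blobs(z,'red',60): print('red',cc,st[4],P[m][:,2].max(),onplane(z,*cc,.092))
E
```

```text
time: 43.4
tool_pos: [0.5704, 0.0087, 0.1917]
tcp_rot: [1.132, 1.256, -1.13]
wrist_force: [0.4, -0.4, -0.2]
width: 1.002
time: 44.07
tool_pos: [0.5695, 0.0384, 0.2083]
tcp_rot: [1.129, 1.259, -1.132]
wrist_force: [0.1, 0.3, 0.3]
width: 1.008
tcp [0.5695 0.0384 0.2083] yaw 0.1069
mod px [274.  58.] xy [0.5498 0.1421] size [0.0481 0.0359] longyaw 0.108 z 0.0422 tilt spread [0.0408 0.0436] d mm [-19.7 103.7] spin 0.001
mod px [273. 119.] xy [0.5543 0.0959] size [0.0481 0.0352] longyaw 0.107 z 0.0423 tilt spread [0.041  0.0435] d mm [-15.2  57.5] spin 0.0
mod px [274. 174.] xy [0.5595 0.0503] size [0.0477 0.036 ] longyaw 0.107 z 0.0423 tilt spread [0.041  0.0436] d mm [-10.   11.8] spin -0.0
mod px [275. 223.] xy [0.5641 0.0053] size [0.0476 0.0368] longyaw 0.109 z 0.0424 tilt spread [0.0382 0.0436] d mm [ -5.5 -33.1] spin 0.002
mod px [276. 271.] xy [ 0.5697 -0.041 ] size [0.0476 0.0375] longyaw 0.101 z 0.0423 tilt spread [0.0351 0.0436] d mm [  0.2 -79.4] spin -0.006
red [473.38059701   2.91791045] 134 0.09383740956145853 [0.674308   0.18250929 0.092     ]
red [472.50273723 226.86085766] 2192 0.3509757022036655 [0.71052591 0.03616407 0.092     ]
red [272.26335878 330.22519084] 786 0.3509757022036655 [ 0.57096787 -0.06767931  0.092     ]
```

View pics/w20.png

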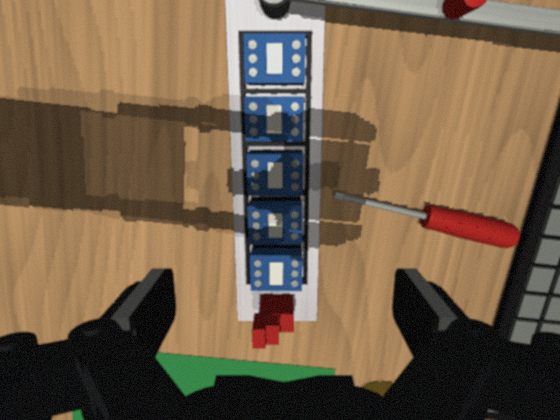

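View pics/c20.png

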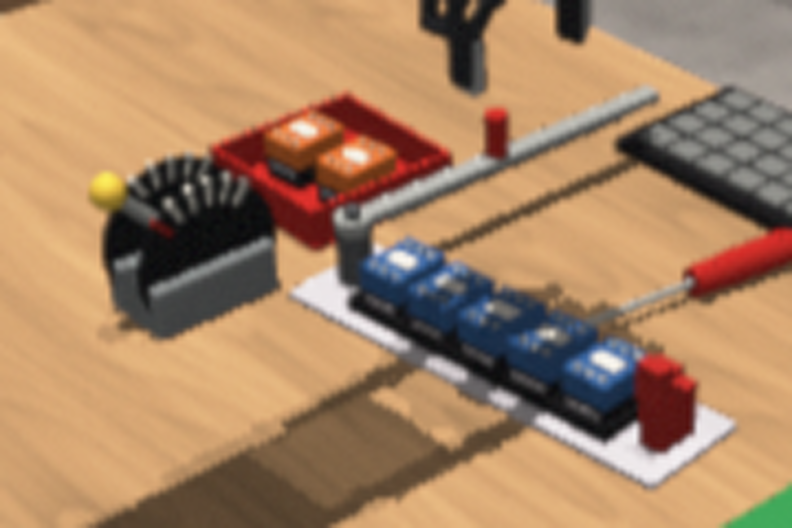

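All five blue modules are seated level in the row, wrist (275,58) to (276,271), with the oranges in the bin. Next I grip the bar knob across the bar and swing it along its arc.

```bash
python3 -m creep '[[0,[13,17,0],0.11],[0,[13,17,0],0.11],[0,[13,17,0],0.11],[0,[13,17,0],0.11],[0,[13,17,0],0.11],[0,[13,17,0],0.11],[0,[13,17,0],0.11],[0,[13,17,0],0.11]]'; python3 -m creep '[[0,[2,13,-10],0.11],[0,[0,0,-10],0.11],[0,[0,0,-10],0.11],[0,[0,0,-10],0.11],[0,[0,0,0],0.11],[0,[0,0,0],0],[0,[0,0,0],0],[0,[0,0,0],0]]'; python3 st.py; python3 - <<'E'
from h import *
c=snap('wrist','w21');z=load('w21');P=cloud(z)
for cc,st,m in blobs(z,'red',60): 
    top=m&(abs(P[...,2]-.092)<.004)
    print('red',cc,st[4],P[m][:,2].max(), P[top][:,:2].mean(0) if top.sum() else '')
m=(z['d']>0)&(abs(P[...,2]-.058)<.004)&(abs(P[...,0]-.68)<.12)&(abs(P[...,1]-.19)<.03)
vx,vy,x,y=cv2.fitLine(P[m][:,:2].astype(np.float32),2,0,.01,.01).ravel(); print('bar line yaw',np.arctan2(vy,vx),x,y)
E
```

```text
time: 44.88
tool_pos: [0.6747, 0.176, 0.2093]
tcp_rot: [0.452, 1.523, -0.452]
wrist_force: [-0.1, -0.1, -0.0]
width: 0.997
time: 45.55
tool_pos: [0.6765, 0.1882, 0.1699]
tcp_rot: [0.028, 1.57, -0.028]
wrist_force: [0.1, 0.0, 0.8]
width: 1.001
t 45.55 [0.6765 0.1882 0.1699] yaw 1.5352 tilt [0.001 0.   ] w 1.001 [0.1 0.  0.8]
red [436.32770644 101.88510073] 18068 0.31263050640817125 
red [284.59210526 215.84868421] 304 0.09409610231314944 [0.67327796 0.18856222]
red [ 93.25818966 276.67672414] 2320 0.31263050640817125 
bar line yaw -0.011665259 0.66326773 0.1887926
```

View pics/w21.png

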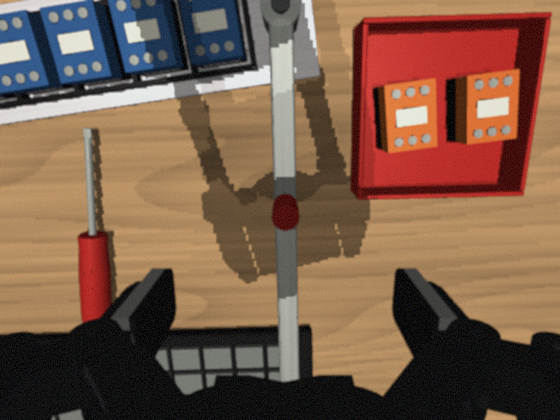

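The knob is at (285,212), world (0.675, 0.1885), and the bar angle is about 1.45.

```bash
python3 -m creep '[[0,[-1,0,-20],0.02],[0,[0,0,-20],0],[0,[0,0,-20],0],[0,[0,0,-20],0],[0,[0,0,-15],0],[0,[0,0,-8],0],[150,[0,0,0],0],[255,[0,0,0],0]]' 30;python3 -m creep '[[255,[0,0,0],0],[255,[0,0,0],0],[255,[0,0,0],0],[255,[0,0,0],0],[255,[0,0,0],0],[255,[0,0,0],0],[255,[0,0,0],0],[255,[0,0,0],0]]'; python3 st.py; python3 - <<'E'
import numpy as np
p=np.array([.545,.190]);
pr=None
for th in np.arange(1.452,-.03,-.0726):
    a=.107-np.pi/2+th; k=p+.13*np.array([np.cos(a),np.sin(a)])
    if pr is not None: print(round(th,3),k.round(4),((k-pr)*1000).round(1))
    pr=k
E
```

```text
time: 46.27
tool_pos: [0.6752, 0.1882, 0.0666]
tcp_rot: [0.01, 1.571, -0.01]
wrist_force: [0.6, 0.5, -0.3]
width: 0.751
time: 46.93
tool_pos: [0.676, 0.1885, 0.068]
tcp_rot: [0.011, 1.569, -0.01]
wrist_force: [0.2, 0.8, 6.4]
width: 0.197
t 46.9333 [0.676  0.1885 0.068 ] yaw 1.558 tilt [0.002 0.001] w 0.197 [0.2 0.8 6.4]
1.379 [0.6745 0.179 ] [-0.5 -9.4]
1.307 [0.6734 0.1697] [-1.1 -9.4]
1.234 [0.6716 0.1604] [-1.8 -9.3]
1.162 [0.6691 0.1513] [-2.5 -9.1]
1.089 [0.666  0.1424] [-3.1 -8.9]
1.016 [0.6622 0.1338] [-3.8 -8.6]
0.944 [0.6578 0.1254] [-4.4 -8.4]
0.871 [0.6528 0.1174] [-5. -8.]
0.799 [0.6473 0.1098] [-5.6 -7.6]
0.726 [0.6412 0.1026] [-6.1 -7.2]
0.653 [0.6346 0.0958] [-6.6 -6.7]
0.581 [0.6275 0.0896] [-7.1 -6.3]
0.508 [0.62   0.0838] [-7.5 -5.7]
0.436 [0.6121 0.0787] [-7.9 -5.2]
0.363 [0.6039 0.0741] [-8.3 -4.6]
0.29 [0.5953 0.0701] [-8.6 -4. ]
0.218 [0.5865 0.0668] [-8.8 -3.3]
0.145 [0.5774 0.0641] [-9.  -2.7]
0.073 [0.5682 0.0621] [-9.2 -2. ]
0.0 [0.5589 0.0607] [-9.3 -1.3]
```

```bash
python3 -m creep '[[255,[-0.5,-9,1],-0.07],[255,[-1,-9,0],-0.07],[255,[-2,-9,0],-0.07],[255,[-2.5,-9,0],-0.07],[255,[-3,-9,0],-0.07],[255,[-4,-9,0],-0.07],[255,[-4,-8,0],-0.07],[255,[-5,-8,0],-0.07]]'; python3 st.py
```

```text
time: 47.6
tool_pos: [0.6541, 0.1182, 0.068]
tcp_rot: [0.453, 1.521, -0.45]
wrist_force: [1.6, 1.8, 1.9]
width: 0.198
t 47.6 [0.6541 0.1182 0.068 ] yaw 0.994 tilt [0.003 0.001] w 0.198 [1.6 1.8 1.9]
```

```bash
python3 -m creep '[[255,[-6,-8,0],-0.074],[255,[-6,-7,0],-0.074],[255,[-7,-7,0],-0.074],[255,[-7,-6.5,0],-0.074],[255,[-7.5,-6,0],-0.074],[255,[-8,-5.5,0],-0.074],[255,[-8.5,-5,0],-0.074],[255,[-8.5,-4,0],-0.074]]'; python3 st.py
```

```text
time: 48.27
tool_pos: [0.595, 0.0697, 0.068]
tcp_rot: [0.91, 1.372, -0.907]
wrist_force: [0.3, 3.8, 1.2]
width: 0.196
t 48.2667 [0.595  0.0697 0.068 ] yaw 0.4014 tilt [0.002 0.002] w 0.196 [0.3 3.8 1.2]
```

```bash
python3 -m creep '[[255,[-9,-3,0],-0.074],[255,[-9,-3,0],-0.074],[255,[-9,-2,0],-0.074],[255,[-9,-1,0],-0.07],[255,[0,0,0],0],[255,[0,0,0],0],[255,[0,0,0],0],[255,[0,0,0],0]]'; python3 st.py; python3 - <<'E'
from h import *
snap('side','s22');snap('wrist','w22')
im=load('s22')['im'];cv2.imwrite('pics/c22.png',cv2.resize(im[140:260,160:340],None,fx=4.4,fy=4.4,interpolation=2))
E
```

```text
time: 48.93
tool_pos: [0.5592, 0.0606, 0.068]
tcp_rot: [1.126, 1.261, -1.124]
wrist_force: [0.5, 3.0, 4.1]
width: 0.195
t 48.9333 [0.5592 0.0606 0.068 ] yaw 0.1141 tilt [0.001 0.001] w 0.195 [0.5 3.  4.1]
```

View pics/c22.png

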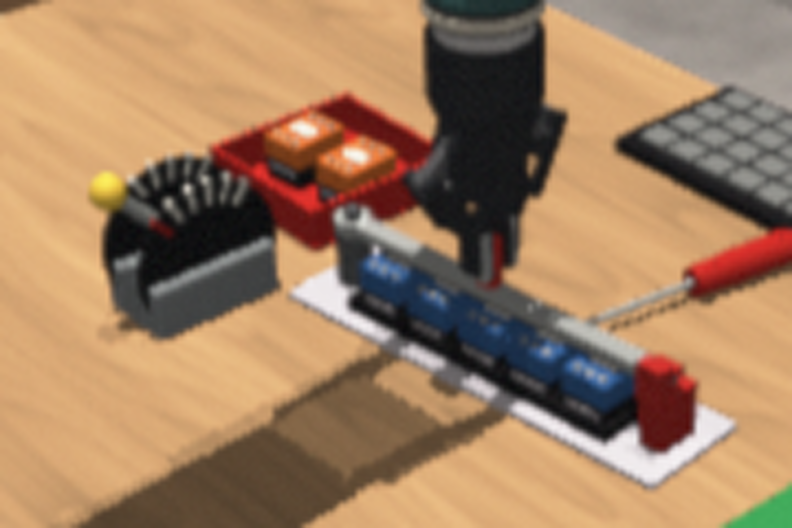

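View pics/w22.png

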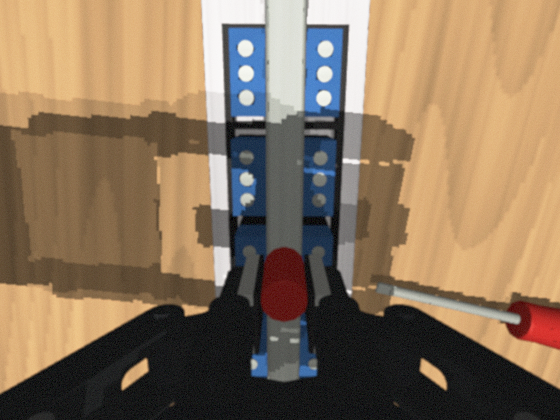

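The bar is across the row and its end is at the catch (665,400 in the side crop). I'll press toward the hard stop and watch the force.

```bash
python3 -m creep '[[255,[-1,0,0],0],[255,[-1,0,0],0],[255,[-1,0,0],0],[255,[0,0,0],0],[255,[0,0,0],0],[255,[0,0,0],0],[255,[0,0,0],0],[255,[0,0,0],0]]'; python3 st.py;python3 -m creep '[[255,[-1,0,0],0],[255,[-1,0,0],0],[255,[-1,0,0],0],[255,[0,0,0],0],[255,[0,0,0],0],[255,[0,0,0],0],[255,[0,0,0],0],[255,[0,0,0],0]]'; python3 st.py
```

```text
time: 49.7
tool_pos: [0.5592, 0.0606, 0.0681]
tcp_rot: [1.129, 1.256, -1.119]
wrist_force: [10.0, 3.5, -3.0]
width: 0.2
t 49.7 [0.5592 0.0606 0.0681] yaw 0.1139 tilt [0.007 0.001] w 0.2 [10.   3.5 -3. ]
time: 50.37
tool_pos: [0.5592, 0.0606, 0.0681]
tcp_rot: [1.132, 1.251, -1.115]
wrist_force: [18.8, 3.6, -11.3]
width: 0.198
t 50.3667 [0.5592 0.0606 0.0681] yaw 0.1139 tilt [0.014 0.001] w 0.198 [ 18.8   3.6 -11.3]
```

The position holds while the force rises to 19 N, so the bar is on its hard stop. I'll relax, release, rise and go back to the lever.

```bash
python3 -m creep '[[255,[2,0,0],0],[255,[2,0,0],0],[255,[1,0,0],0],[130,[0,0,0],0],[60,[0,0,0],0],[0,[0,0,0],0],[0,[0,0,0],0],[0,[0,0,10],0]]' 25; python3 -m creep '[[0,[0,0,40],0],[0,[0,0,40],0],[0,[0,0,30],0],[0,[-20,20,0],0.112],[0,[-20,20,0],0.112],[0,[-20,20,0],0.112],[0,[-20,20,0],0.112],[0,[-20,20,0],0.112]]';python3 -m creep '[[0,[-13,19,0],0.112],[0,[-13,19,0],0.112],[0,[-13,19,0],0.112],[0,[-13,19,0],0.112],[0,[-10,19,0],0.112],[0,[0,0,-10],0.112],[0,[0,0,-10],0.112],[0,[0,0,0],0.112]]';python3 -m creep '[[0,[0,0,0],0],[0,[0,0,0],0],[0,[0,0,0],0],[0,[0,0,0],0],[0,[0,0,0],0],[0,[0,0,0],0],[0,[0,0,0],0],[0,[0,0,0],0]]'; python3 st.py; python3 - <<'E'
from h import *
snap('side','s23');snap('wrist','w23');snap('scene','sc23')
im=load('s23')['im'];im2=load('sc23')['im'];cv2.imwrite('pics/c23.png',np.vstack([cv2.resize(im[140:260,160:340],(540,360),interpolation=2)[:, :],cv2.resize(im2[205:285,220:340],(540,240+0),interpolation=2)]))
E
```

```text
time: 51.03
tool_pos: [0.5548, 0.0597, 0.0751]
tcp_rot: [1.122, 1.265, -1.129]
wrist_force: [-0.3, 0.1, 0.1]
width: 0.892
time: 51.7
tool_pos: [0.4565, 0.1607, 0.1883]
tcp_rot: [0.696, 1.456, -0.696]
wrist_force: [-0.1, 0.2, -0.1]
width: 1.002
time: 52.37
tool_pos: [0.3939, 0.2548, 0.1662]
tcp_rot: [-0.006, 1.573, 0.003]
wrist_force: [-1.3, -1.0, -0.7]
width: 1.0
time: 53.03
tool_pos: [0.3956, 0.2552, 0.1676]
tcp_rot: [0.001, 1.571, -0.001]
wrist_force: [-0.0, 0.2, 0.7]
width: 1.0
t 53.0333 [0.3956 0.2552 0.1676] yaw 1.5696 tilt [0. 0.] w 1.0 [-0.   0.2  0.7]
```

View pics/c23.png

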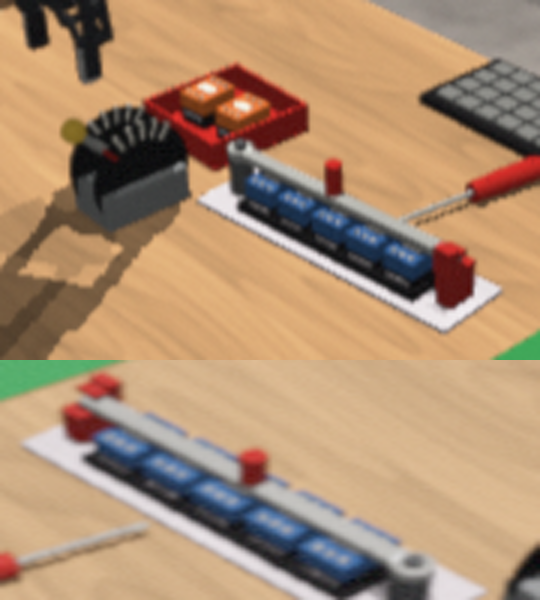

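View pics/w23.png

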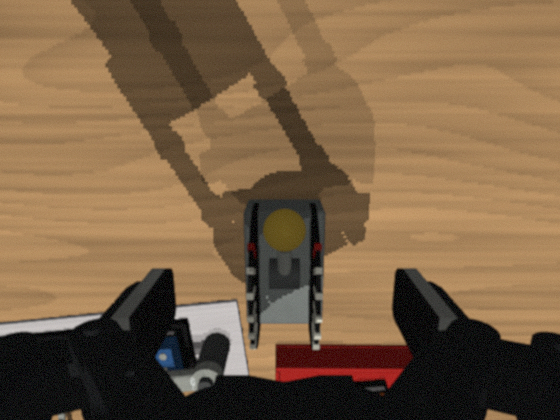

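The bar sits in the catch in both views. The ball is at (285,230), still at the red mark. I'll grip it and take it to the fifth mark.

```bash
python3 - <<'E'
import numpy as np
l=-.75+np.arange(0,1.41,.1); x=85*np.sin(l);z=85*np.cos(l)
for i in range(14): print(i+1,round(l[i+1],2),round(x[i+1]-x[i],1),round(z[i+1]-z[i],1))
E
python3 -m creep '[[0,[0,0,-20],0],[0,[0,0,-20],0],[0,[0,0,-20],0],[0,[0,0,-12],0],[0,[0,0,-3],0],[0,[0,0,0],0],[150,[0,0,0],0],[255,[0,0,0],0]]' 25; python3 -m creep '[[255,[0,0,0],0],[255,[0,0,0],0],[255,[0,0,0],0],[255,[0,0,0],0],[255,[0,0,0],0],[255,[0,0,0],0],[255,[0,0,0],0],[255,[0,0,0],0]]'; python3 st.py
```

```text
1 -0.65 6.5 5.5
2 -0.55 7.0 4.8
3 -0.45 7.5 4.1
4 -0.35 7.8 3.3
5 -0.25 8.1 2.5
6 -0.15 8.3 1.7
7 -0.05 8.5 0.8
8 0.05 8.5 0.0
9 0.15 8.5 -0.8
10 0.25 8.3 -1.7
11 0.35 8.1 -2.5
12 0.45 7.8 -3.3
13 0.55 7.5 -4.1
14 0.65 7.0 -4.8
time: 53.85
tool_pos: [0.3965, 0.2558, 0.0937]
tcp_rot: [0.001, 1.569, 0.0]
wrist_force: [0.4, 0.1, 0.8]
width: 0.756
time: 54.52
tool_pos: [0.3955, 0.2554, 0.0927]
tcp_rot: [0.001, 1.571, -0.0]
wrist_force: [-3.0, 0.3, 5.5]
width: 0.268
t 54.5167 [0.3955 0.2554 0.0927] yaw 1.5699 tilt [-0.  0.] w 0.268 [-3.   0.3  5.5]
```

```bash
python3 -m creep '[[255,[6.5,0,5.5],0],[255,[7,0,5],0],[255,[7.5,0,4],0],[255,[8,0,3.5],0],[255,[8,0,2.5],0],[255,[8.5,0,1.5],0],[255,[8.5,0,1],0],[255,[8.5,0,0],0]]';python3 -m creep '[[255,[8.5,0,-1],0],[255,[8.5,0,-1.5],0],[255,[8,0,-2.5],0],[255,[8,0,-3.5],0],[255,[7,0,-4],0],[255,[7,0,-4.5],0],[255,[0,0,0],0],[255,[0,0,0],0]]'; python3 st.py
cat > lev.py <<'E'
from h import *
import sys
tag=sys.argv[1]; snap('wrist','w'+tag);snap('side','s'+tag);snap('scene','sc'+tag)
w,s,c=load('w'+tag),load('s'+tag),load('sc'+tag)
im=np.hstack([cv2.resize(s['im'][140:220,160:260],(400,320),interpolation=2),cv2.resize(c['im'][225:305,310:410],(400,320),interpolation=2)]);cv2.imwrite(f'pics/l{tag}.png',im)
for an in (0.7,.84,1.12,1.3,1.35,1.4,1.45):
    l=an-.75;p=(.453+.085*np.sin(l),.255,.045+.085*np.cos(l)); print(an,np.round(p,3),'w',proj(w,p).round(1),'side',proj(s,p).round(1),'scene',proj(c,p).round(1))
t=None
def near(z,p0,r):
    hsv=cv2.cvtColor(z['im'],cv2.COLOR_BGR2HSV);m=cv2.inRange(hsv,(20,130,50),(33,255,255));k=np.zeros_like(m);cv2.circle(k,tuple(int(a) for a in p0),r,255,-1);m&=k
    cs=cv2.findContours(m,0,2)[0]; return cv2.minEnclosingCircle(max(cs,key=cv2.contourArea)) if cs else None
p=(.504,.255,.1127); W,S,C=near(w,proj(w,p),60),near(s,proj(s,p),12),near(c,proj(c,p),14)
print('seen',W,S,C)
def ang(q): return .75+np.arctan2(q[0]-.453,q[2]-.045)
for a,b,n in ((W and (w,W[0]),S and (s,S[0]),'w-s'),(C and (c,C[0]),S and (s,S[0]),'c-s'),(W and (w,W[0]),C and (c,C[0]),'w-c')):
    if a and b: q,e=tri(*a,*b); print(n,q.round(4),e.round(4),'angle',ang(q).round(3))
E
python3 lev.py 24
```

```text
time: 55.18
tool_pos: [0.4593, 0.2553, 0.1158]
tcp_rot: [0.001, 1.57, -0.001]
wrist_force: [-2.4, 3.3, 0.3]
width: 0.274
time: 55.85
tool_pos: [0.5091, 0.2553, 0.0998]
tcp_rot: [0.001, 1.564, -0.0]
wrist_force: [5.8, -0.4, 5.1]
width: 0.246
t 55.85 [0.5091 0.2553 0.0998] yaw 1.5699 tilt [0.007 0.001] w 0.246 [ 5.8 -0.4  5.1]
0.7 [0.449 0.255 0.13 ] w [283.4 137.8] side [198.8 170.8] scene [360.5 251.2]
0.84 [0.461 0.255 0.13 ] w [283.4 176.5] side [202.2 169.5] scene [357.1 253.5]
1.12 [0.484 0.255 0.124] w [283.5 239.8] side [208.9 168.6] scene [350.1 259.4]
1.3 [0.497 0.255 0.117] w [283.5 267.9] side [212.9 169.1] scene [345.8 263.9]
1.35 [0.501 0.255 0.115] w [283.6 273.9] side [213.9 169.4] scene [344.6 265.2]
1.4 [0.504 0.255 0.113] w [283.6 279.2] side [214.9 169.8] scene [343.5 266.5]
1.45 [0.508 0.255 0.11 ] w [283.6 283.7] side [215.9 170.2] scene [342.4 267.9]
seen ((283.8568420410156, 263.1606140136719), 35.01891326904297) ((212.0, 168.2857208251953), 3.846651792526245) ((343.0, 263.0), 3.1623775959014893)
w-s [0.4942 0.255  0.1212] 0.0009 angle 1.246
c-s [0.4985 0.2527 0.1201] 0.0092 angle 1.295
w-c [0.4983 0.2517 0.1153] 0.0077 angle 1.322
```

View pics/l24.png

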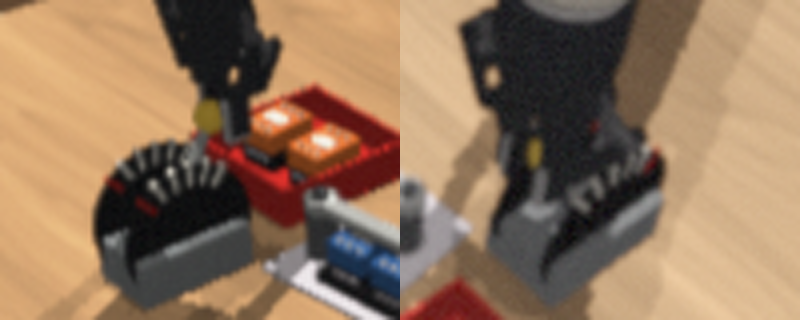

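View pics/w24.png

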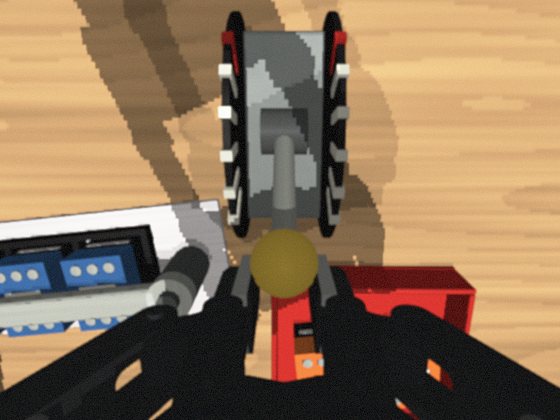

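The lever is at about 1.27, just short of mark 5, because the ball slid between the pads. I'll release, measure and regrip harder.

```bash
python3 -m creep '[[100,[0,0,0],0],[0,[0,0,0],0],[0,[0,0,0],0],[0,[0,0,0],0],[0,[0,0,20],0],[0,[0,0,25],0],[0,[0,0,20],0],[0,[0,0,0],0]]' 70; python3 -m creep '[[0,[0,0,0],0],[0,[0,0,0],0],[0,[0,0,0],0],[0,[0,0,0],0],[0,[0,0,0],0],[0,[0,0,0],0],[0,[0,0,0],0],[0,[0,0,0],0]]';python3 st.py;python3 lev.py 25
```

```text
time: 56.67
tool_pos: [0.5075, 0.2564, 0.1679]
tcp_rot: [0.003, 1.564, 0.002]
wrist_force: [0.9, 1.3, 1.3]
width: 0.998
time: 57.33
tool_pos: [0.505, 0.2552, 0.1632]
tcp_rot: [0.001, 1.571, -0.001]
wrist_force: [-0.1, -0.5, -1.1]
width: 1.0
t 57.3333 [0.505  0.2552 0.1632] yaw 1.57 tilt [-0. -0.] w 1.0 [-0.1 -0.5 -1.1]
0.7 [0.449 0.255 0.13 ] w [283.9 135.4] side [198.8 170.8] scene [360.5 251.2]
0.84 [0.461 0.255 0.13 ] w [283.9 160.5] side [202.2 169.5] scene [357.1 253.5]
1.12 [0.484 0.255 0.124] w [283.9 204. ] side [208.9 168.6] scene [350.1 259.4]
1.3 [0.497 0.255 0.117] w [284.  225.3] side [212.9 169.1] scene [345.8 263.9]
1.35 [0.501 0.255 0.115] w [284.  230.1] side [213.9 169.4] scene [344.6 265.2]
1.4 [0.504 0.255 0.113] w [284.  234.5] side [214.9 169.8] scene [343.5 266.5]
1.45 [0.508 0.255 0.11 ] w [284.  238.5] side [215.9 170.2] scene [342.4 267.9]
seen ((283.85992431640625, 219.8956756591797), 23.600698471069336) ((211.375, 168.4375), 3.668482542037964) ((347.2910461425781, 263.2313537597656), 5.711133003234863)
w-s [0.4928 0.2551 0.1216] 0.0006 angle 1.229
c-s [0.4944 0.2573 0.1199] 0.0009 angle 1.255
w-c [0.4938 0.2556 0.1182] 0.0014 angle 1.259
```

View pics/l25.png

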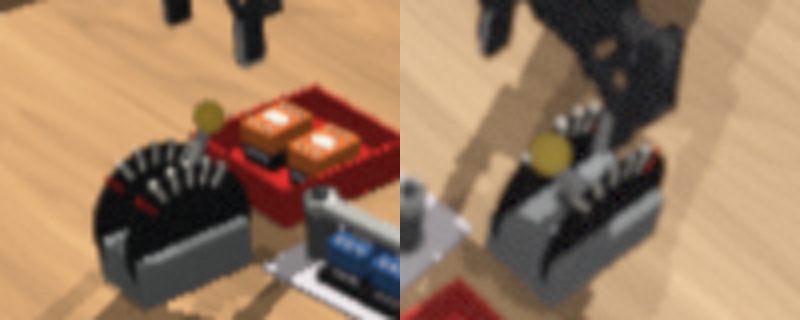

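View pics/w25.png

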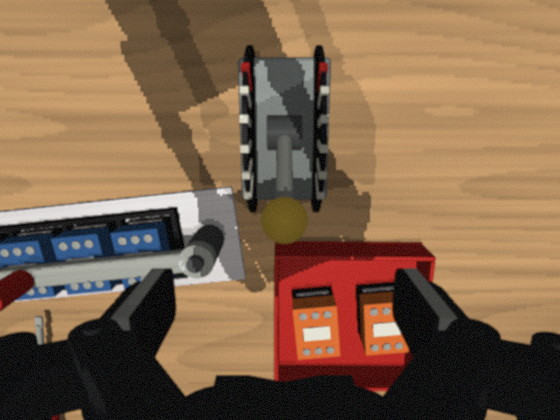

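```bash
python3 -m creep '[[0,[-11,0,-20],0],[0,[0,0,-20],0],[0,[0,0,-15],0],[0,[0,0,-6],0],[0,[0,0,0],0],[0,[0,0,0],0],[150,[0,0,0],0],[255,[0,0,0],0]]' 70; python3 -m creep '[[255,[0,0,0],0],[255,[0,0,0],0],[255,[0,0,0],0],[255,[0,0,0],0],[255,[0,0,0],0],[255,[0,0,0],0],[255,[0,0,0],0],[255,[0,0,0],0]]'; python3 st.py; python3 -m creep '[[255,[3,0,-1.5],0],[255,[3,0,-2],0],[255,[2.5,0,-1.5],0],[255,[2.5,0,-2],0],[255,[0,0,0],0],[255,[0,0,0],0],[255,[0,0,0],0],[255,[0,0,0],0]]'; python3 st.py; python3 lev.py 26
```

```text
time: 58.15
tool_pos: [0.4952, 0.2557, 0.1039]
tcp_rot: [0.002, 1.569, 0.0]
wrist_force: [0.5, 0.1, 0.3]
width: 0.749
time: 58.82
tool_pos: [0.4948, 0.2553, 0.1031]
tcp_rot: [0.001, 1.569, -0.0]
wrist_force: [0.9, -1.5, 3.9]
width: 0.252
t 58.8167 [0.4948 0.2553 0.1031] yaw 1.5701 tilt [0.002 0.   ] w 0.252 [ 0.9 -1.5  3.9]
time: 59.48
tool_pos: [0.5057, 0.2553, 0.0958]
tcp_rot: [0.001, 1.57, -0.0]
wrist_force: [2.6, -0.5, 5.1]
width: 0.25
t 59.4833 [0.5057 0.2553 0.0958] yaw 1.5699 tilt [0.001 0.   ] w 0.25 [ 2.6 -0.5  5.1]
0.7 [0.449 0.255 0.13 ] w [283.2 149.8] side [198.8 170.8] scene [360.5 251.2]
0.84 [0.461 0.255 0.13 ] w [283.2 189.1] side [202.2 169.5] scene [357.1 253.5]
1.12 [0.484 0.255 0.124] w [283.3 252.9] side [208.9 168.6] scene [350.1 259.4]
1.3 [0.497 0.255 0.117] w [283.4 280.8] side [212.9 169.1] scene [345.8 263.9]
1.35 [0.501 0.255 0.115] w [283.4 286.6] side [213.9 169.4] scene [344.6 265.2]
1.4 [0.504 0.255 0.113] w [283.4 291.7] side [214.9 169.8] scene [343.5 266.5]
1.45 [0.508 0.255 0.11 ] w [283.4 296.1] side [215.9 170.2] scene [342.4 267.9]
seen ((283.6696472167969, 293.0), 33.565093994140625) ((213.0, 169.0), 3.1623775959014893) ((343.0, 267.0), 5.385264873504639)
w-s [0.5001 0.2556 0.1179] 0.0036 angle 1.324
c-s [0.5039 0.2578 0.1138] 0.0072 angle 1.387
w-c [0.5056 0.255  0.1116] 0.0003 angle 1.419
```

Side-view occlusion makes that angle ambiguous (1.32 to 1.42). I'll release, rise and measure against the marks.

```bash
python3 -m creep '[[100,[0,0,0],0],[0,[0,0,0],0],[0,[0,0,0],0],[0,[0,0,0],0],[0,[0,0,20],0],[0,[0,0,25],0],[0,[0,0,20],0],[0,[0,0,0],0]]' 70; python3 -m creep '[[0,[-10,0,20],0],[0,[-10,0,0],0],[0,[0,0,0],0],[0,[0,0,0],0],[0,[0,0,0],0],[0,[0,0,0],0],[0,[0,0,0],0],[0,[0,0,0],0]]';python3 st.py;python3 lev.py 27; python3 - <<'E'
from h import *
z=load('w27'); cv2.imwrite('pics/c27.png',cv2.resize(z['im'][80:260,200:360],None,fx=3.5,fy=3.5,interpolation=2))
for k in range(6):
    l=.28*k-.75
    print(k,[proj(z,(.453+.055*np.sin(l),.255+s*.022,.045+.055*np.cos(l))).round(1) for s in (1,-1)])
E
```

```text
time: 60.3
tool_pos: [0.5077, 0.2566, 0.165]
tcp_rot: [0.003, 1.564, 0.002]
wrist_force: [1.5, 0.7, 1.2]
width: 1.004
time: 60.97
tool_pos: [0.485, 0.2551, 0.1798]
tcp_rot: [0.0, 1.572, -0.001]
wrist_force: [-0.6, -0.8, -0.7]
width: 1.002
t 60.9667 [0.485  0.2551 0.1798] yaw 1.5698 tilt [-0.001 -0.   ] w 1.002 [-0.6 -0.8 -0.7]
0.7 [0.449 0.255 0.13 ] w [284.2 171.5] side [198.8 170.8] scene [360.5 251.2]
0.84 [0.461 0.255 0.13 ] w [284.2 193.2] side [202.2 169.5] scene [357.1 253.5]
1.12 [0.484 0.255 0.124] w [284.2 230.5] side [208.9 168.6] scene [350.1 259.4]
1.3 [0.497 0.255 0.117] w [284.2 248.5] side [212.9 169.1] scene [345.8 263.9]
1.35 [0.501 0.255 0.115] w [284.2 252.5] side [213.9 169.4] scene [344.6 265.2]
1.4 [0.504 0.255 0.113] w [284.2 256.2] side [214.9 169.8] scene [343.5 266.5]
1.45 [0.508 0.255 0.11 ] w [284.2 259.5] side [215.9 170.2] scene [342.4 267.9]
seen ((284.016845703125, 256.2415771484375), 20.36675262451172) ((214.80435180664062, 169.54347229003906), 3.5489695072174072) ((343.5, 267.5), 5.700977325439453)
w-s [0.5041 0.2549 0.1136] 0.0 angle 1.39
c-s [0.5058 0.2571 0.112 ] 0.0007 angle 1.417
w-c [0.5051 0.2554 0.1104] 0.0012 angle 1.423
0 [array([319.4, 106.7]), array([248.9, 106.7])]
1 [array([320.2, 128.1]), array([248.1, 128.1])]
2 [array([320.4, 152.9]), array([248., 153.])]
3 [array([319.8, 178. ]), array([248.6, 178.1])]
4 [array([318.7, 200.2]), array([249.7, 200.2])]
5 [array([317.2, 216.9]), array([251.2, 216.9])]
```

View pics/c27.png

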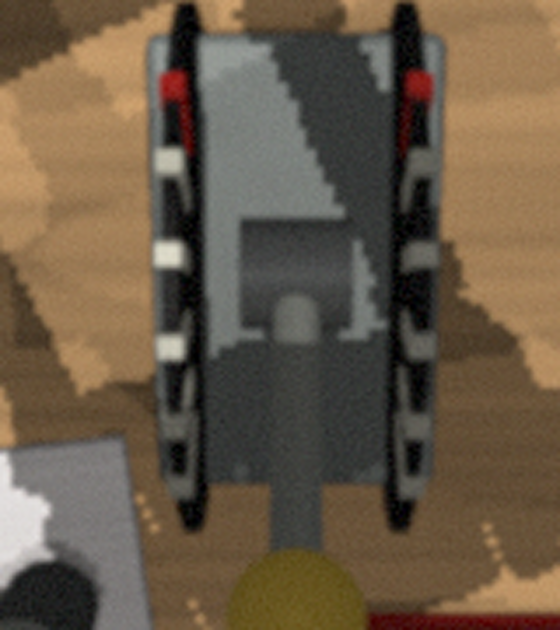

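View pics/l27.png

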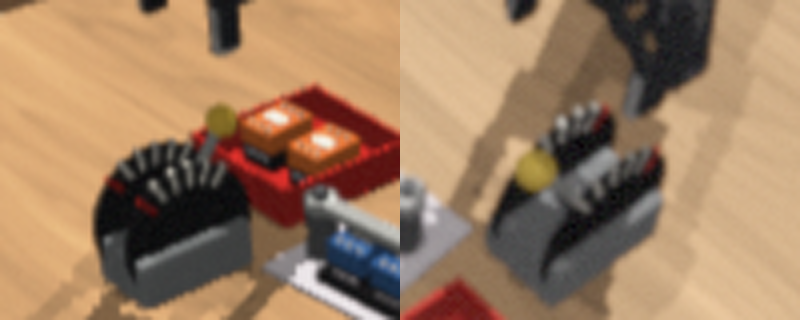

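The lever reads 1.39 to 1.42, at the fifth white mark, and the ball is at its predicted pixel (284,256). I'll retreat and do a final overall check.

```bash
python3 -m creep '[[0,[0,0,30],0],[0,[0,0,30],0],[0,[0,0,30],0],[0,[0,-30,0],0],[0,[0,-30,0],0],[0,[0,0,0],0],[0,[0,0,0],0],[0,[0,0,0],0]]'; python3 lev.py 28 | tail -4; python3 - <<'E'
from h import *
z=load('w28');P=cloud(z)
m=(z['d']>0)&(abs(P[...,2]-.058)<.003)&(abs(P[...,0]-.56)<.05)&(P[...,1]>-.05)&(P[...,1]<.17)
vx,vy,x,y=cv2.fitLine(P[m][:,:2].astype(np.float32),2,0,.01,.01).ravel();a=np.arctan2(vy,vx);a=a if a<0 else a-np.pi;print('bar angle',a-(.107-np.pi/2),m.sum())
E
```

```text
time: 61.78
tool_pos: [0.4851, 0.1953, 0.2704]
tcp_rot: [0.002, 1.571, -0.001]
wrist_force: [-0.2, 0.4, 0.4]
width: 0.999
seen ((353.4340515136719, 214.47802734375), 14.645347595214844) ((214.7142791748047, 169.42857360839844), 3.6422617435455322) ((343.8636474609375, 267.68182373046875), 5.794443607330322)
w-s [0.5037 0.2544 0.1144] 0.0004 angle 1.381
c-s [0.5058 0.2579 0.1121] 0.0002 angle 1.416
w-c [0.5047 0.256  0.1097] 0.0018 angle 1.424
bar angle 0.00043690205 2856
```

View pics/s28.png

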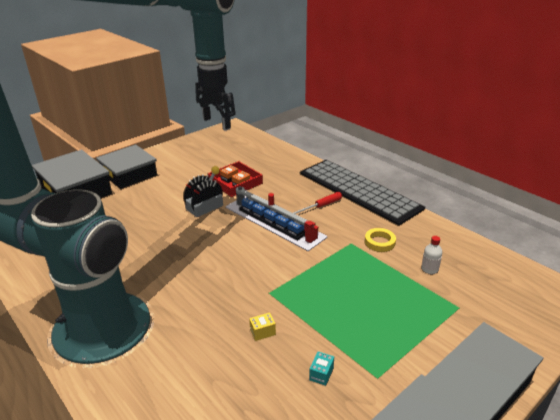

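View pics/sc28.png

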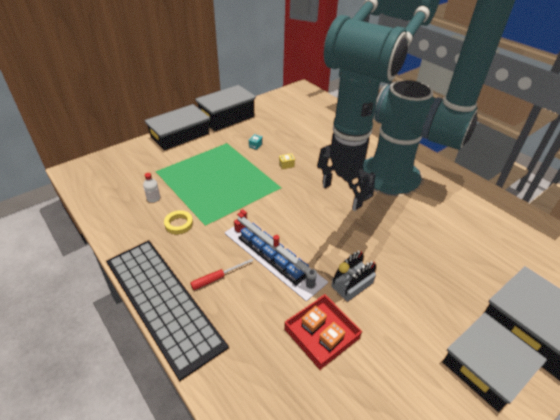

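The mat is empty, and the five blues sit under the closed bar at side (275,215). Both oranges are in the bin at (235,173) and the look-alikes and bystanders are where they were. The robot is clear of everything.

```bash
python3 -c "
from workcell import *
print(finish_job())"
```

```text
the job is handed in; nothing more can be done
None
```

The job is done in the order asked and handed in at about 62 s of the 210 s allowed; `finish_job` reports no verdict. I moved the load lever to the red off mark and put both orange modules in the reject bin. I seated the four blue modules from the mat in nests 0 to 3, next to the one already in nest 4. Then I swung the bar home and set the lever to the fifth white mark.

**Modules:** all five blue tops measured 42 mm above the bench and lined up with the nests. This was checked before the bar closed; afterwards I only looked at the pictures.

**Bar:** it stopped against the catch, holding position while the push rose to about 19 N. Its measured angle afterwards was about 0.000 rad.

**Lever:** the final reading was 1.38 to 1.42 rad for a target of 1.40; the spread is disagreement between camera pairs. On the first try the ball slid in the fingers and stopped near 1.25, short of the mark, so I gripped it again and moved it on.

**Everything else:** the screwdriver, tape roll, bottle and both look-alikes were not touched, and no module on the mat was seen to be knocked aside. The gripper was clear of everything at hand-in.

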